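Press the bushes home and hang the brackets

TASK

Press the proud brass bush of every blue hanger bracket on the bench flush with its boss: stand the bracket on the bed of the lever press with its bush under the ram, swing the lever fully down to its stop, and let it come back up. Push the bushes in with the press only, not with the gripper. Then hang each pressed bracket by its eye on a peg of the yellow rack, one to a peg, and leave the lever up and the other things on the bench where they are.

Things in the scene. Friction and masses are not known exactly. Their poses are not given: they have to be found in the camera images.
- bracket_a: Blue hanger bracket, an inverted T standing on its foot, about 0.45 kg (None if absent; 2 or 3 are present). Origin: centre of underside, z up. Foot 170 (x) x 44 (y) x 10 mm. Upright web across the middle: x -5 to 5 mm, 44 wide (y), top edge 112 mm up; grip it from above, fingers closing along x. Boss 42 mm across at x = +64, top 16 mm up, holds the bush. Dark balance disc at x = -64, top 18 mm up
- bracket_a_eye (a point): centre of the round eye of bracket_a, a 28 mm hole along x through the web, 58 mm above the underside; axes as the bracket's. The bracket hangs nearly level from it
- bush_a: brass bush of bracket_a, 26 mm across, 14 mm high, at bracket x = +64 (None if absent). Origin: centre of its underside. As found the origin is 12 mm above the bracket's underside, its top 10 mm proud of the boss; pressed home 2 mm, its top flush with the boss. Tight fit (about 18 N to push), stays where pushed
- bracket_b: Blue hanger bracket, an inverted T standing on its foot, about 0.45 kg (None if absent; 2 or 3 are present). Origin: centre of underside, z up. Foot 170 (x) x 44 (y) x 10 mm. Upright web across the middle: x -5 to 5 mm, 44 wide (y), top edge 112 mm up; grip it from above, fingers closing along x. Boss 42 mm across at x = +64, top 16 mm up, holds the bush. Dark balance disc at x = -64, top 18 mm up
- bracket_b_eye (a point): centre of the round eye of bracket_b, a 28 mm hole along x through the web, 58 mm above the underside; axes as the bracket's. The bracket hangs nearly level from it
- bush_b: brass bush of bracket_b, 26 mm across, 14 mm high, at bracket x = +64 (None if absent). Origin: centre of its underside. As found the origin is 12 mm above the bracket's underside, its top 10 mm proud of the boss; pressed home 2 mm, its top flush with the boss. Tight fit (about 18 N to push), stays where pushed
- bracket_c: Blue hanger bracket, an inverted T standing on its foot, about 0.45 kg (None if absent; 2 or 3 are present). Origin: centre of underside, z up. Foot 170 (x) x 44 (y) x 10 mm. Upright web across the middle: x -5 to 5 mm, 44 wide (y), top edge 112 mm up; grip it from above, fingers closing along x. Boss 42 mm across at x = +64, top 16 mm up, holds the bush. Dark balance disc at x = -64, top 18 mm up
- bracket_c_eye (a point): centre of the round eye of bracket_c, a 28 mm hole along x through the web, 58 mm above the underside; axes as the bracket's. The bracket hangs nearly level from it
- bush_c: brass bush of bracket_c, 26 mm across, 14 mm high, at bracket x = +64 (None if absent). Origin: centre of its underside. As found the origin is 12 mm above the bracket's underside, its top 10 mm proud of the boss; pressed home 2 mm, its top flush with the boss. Tight fit (about 18 N to push), stays where pushed
- press: Green lever press fixed to the bench. Origin on the bench under the ram axis, z up. Base plate 12 mm high, x -180 to 70, y -70 to 170 mm; bright steel bed on it, top z = 30, x -160 to 55, y -45 to 45 mm. A 24 mm wide lever crosses above the bed along y (hinge at y = +100, z = 86, black grip at the -y side), so a bracket slides in from the -x side, its bush end first
- ram_axis (a point): point on the bed's top under the ram axis; axes as the press's. The bush goes here: bracket x along press x, bracket origin at press x = -64, y = 0. The ram is a steel foot 36 mm across under the lever, its lower face 98 mm above the bench with the lever up, 46 mm at the stop (just flush with the boss); up to 8 mm off-centre still presses the bush home
- lever (a joint): press lever's angle: 0 = up at rest (0.5 rad above level), 0.5 = at its stop (level). It turns about the line along the press's x axis at y = +100, z = 86 mm. A spring brings it back to 0 when let go; pushing down at the grip takes 5 to 10 N, and about 8 N more while a bush goes in
- lever_grip (a point): point on the centreline of the lever's round black grip, 260 mm from the hinge; the grip is 26 mm in diameter and reaches 55 mm either side of this point along the lever, with a red ball at its end. It is 0.21 m above the bench when up and 0.086 m at the stop. Push it down from above with closed fingers
- rack: Yellow angle-iron hanging rack fixed to the bench. Origin on the bench under the middle peg's root, z up. Rail 400 mm long (y), x 0 to 39, z 180 to 220 mm, on end posts at y = -197 and +197. Three steel pegs, 12 mm diameter, at y = +110, 0, -110 start at x = 0, z = 200 and run 95 mm towards -x, rising 0.1 rad (tip centre z = 209.5). Open space under pegs and rail
- peg_left (a point): point on the centreline of the left peg, 50 mm from its root and 45 mm from its tip; axes as the rack's (x level, from the peg's tip to its root)
- peg_mid (a point): point on the centreline of the mid peg, 50 mm from its root and 45 mm from its tip; axes as the rack's (x level, from the peg's tip to its root)
- peg_right (a point): point on the centreline of the right peg, 50 mm from its root and 45 mm from its tip; axes as the rack's (x level, from the peg's tip to its root)
- sprocket: blackened steel chain sprocket, 120 mm across, 22 mm high, lying flat; a bystander to leave alone. Origin at the centre of its underside
- sleeve: bright steel split tapered sleeve, 64 mm across, 60 mm high, standing; a bystander to leave alone. Origin at the centre of its underside
- shim_block: stepped brass shim block, 90 x 50 x 34 mm; a bystander to leave alone. Origin at the centre of its underside
- bearing_cap: blue-painted cast iron bearing cap, 150 x 50 x 70 mm, a round hump on a flat flange; a bystander to leave alone. Origin at the centre of its underside
- spanner: open-ended steel spanner, 200 mm long, lying flat; a bystander to leave alone. Origin at the centre of its underside, or thereabouts
Things that resemble listed ones, but are neither listed nor needed, are in the scene too. What is shaped like the bracket_b but orange or white is not meant.

How it is judged:
By the outcome, as a careful person would: the job done as asked, in the order asked, and still so for the second after the job is handed in, with the robot touching nothing.
Of bracket_a, bracket_b, bracket_c only 2 to 3 are there at a start; the rules pass over those that are not, and their reading is None.
At some moment in a run one of bracket_a, bracket_b, bracket_c may be knocked a few centimetres aside while the robot is not near it.
It also fails if it takes over 210 s, if anything falls off the work surface, if the arm or the gripper's body presses on something with over 40 N, if the wrist force passes 120 N, or if a joint passes its speed limit or range.

ROBOT

A 6-joint arm with a two-finger parallel gripper is mounted at the origin on the work surface. World frame = base frame: x ahead of the robot, y to its left, z up, the work surface at z = 0. Lengths are in m, angles in rad, forces in N, time in s.
With the tool pointing down it reaches from about 0.325 to 0.75 m from the base axis. Payload 7.6 kg.
Tool frame: the origin (TCP) lies at the very end of the fingers, on their centre line; the grasp point (between the pads) lies 19 mm behind it; z points along the fingers, y is the line along which they close (so a half turn about z gives the same grasp; the last joint's range is limited). The gripper opens to 85 mm and grips with 20 to 120 N. Pads are 22 mm wide; open, the fingers measure 114 mm over their backs; the gripper's body (76 mm by 85 mm) begins 54 mm behind the grasp point. The pads swing forward as they close: fully open they stand 13 mm farther back than shut.
Start: joints at [-1.288, 0.052, 1.401, -0, 1.689, -0.07], TCP at [0.181, -0.493, 0.231] pointing down, gripper open.
Joint ranges: [-2.9, 2.9], [-0.91, 2.17], [0.12, 2.37], [-1.06, 4.2], [0.26, 2.73], [-2.93, 2.93]. Speed limits (rad/s): [2.57, 2.57, 3.01, 3.14, 3.14, 3.14].

INTERFACE

Orientations are given as a rotation vector (axis times angle).
In Python, from workcell import bot, imaging gives the robot as it stands.
- The arm moves only by the shell command python3 -m pendant 'ROWS' [OPENING] [FORCE]. ROWS is JSON, a list of rows, each an object with "linear": the shift along the tool's x, y, z scaled (see below), a list of three; "rotation": the turn, a rotation vector about the tool's x, y, z scaled (see below), a list of three. A call has exactly 10 rows; each row shifts and turns the commanded pose from where the row before left it, along the tool's axes as they then stand; what a row does not reach is not made up. The controller multiplies each number of a shift by 60 mm and each number of a turn by 90 degrees. A row lasts 1/8 s, in which the tool goes at most 62.5 mm and 10.7 degrees, less where a joint would pass 70% of its speed; a pose out of reach is approached as far as the arm can. A call with a number of a shift or a turn outside -1 to 1 is refused whole. A call with a gripper value outside its range is refused whole. OPENING is the opening, from 0 (shut) to 1 (fully open), set as the call begins (- or left out, the last holds). The fingers move at their own pace and stop on an object; FORCE is the grip in N (left out, the last holds). Time passes only in rows, so rows that do not move let the fingers close, or fill a call up. It gives the time, the measured TCP pose, the force, the opening and the grip force at its end, in the units of the state.
- bot.observe(): the state, without advancing time (a new reading comes with each control period).
- imaging.grab_frame(name): name is "side" or "top" or "wrist"; returns the picture (480x640x3 uint8, blue, green, red); there is no depth.
- imaging.camera_model(name): a dict with "camera_matrix" (3x3 intrinsics, pixels), "R" (3x3) and "t" (3): a world point X has camera coordinates R X + t; the wrist camera has in their place "T_tool_cam" (4x4, takes a point from camera to tool coordinates, whose origin is the TCP and whose axes are the flange's). Camera axes: x right, y down, z forward; pixel columns grow to the right and rows downward; lengths in m; the calibration is good to about 2 mm. A picture is of the moment at which its call begins: read the wrist's pose just before it. camera_model takes no time and is no camera call.
- bot.hand_in(): hands the job in; it is judged then, once.
The state is a dict: "clock": time; "joint_pos": joint angles; "dq": joint speeds; "tau": joint torques, N m; "eef_pos": TCP position; "eef_rot": TCP orientation; "ft_force": force on the tool from outside, world axes, zero at the start; "ft_torque": the same for the moment, N m; "width": finger opening in m; "grasp_force": force on a finger pad.
Only numpy, scipy, OpenCV 4.12 (cv2) and the standard library are available. Lean on these libraries where they do the work, as an engineer would, in place of code of your own. Each camera call takes 0.05 s, during which the arm holds its last target. There are 200 camera calls.

## Working session

There is one attempt and no reset: what is moved stays moved. The work goes in short steps, Python scripts to look and compute and a shell command to move; the robot and the scene stay as the last step left them, time stands still between calls to the robot, and variables do not carry over. Pictures are saved under pics/ and viewed, at most 17 in all, crops included, and the job is handed in when it is done.

```bash
mkdir -p pics; ls; python3 - <<'E'
from workcell import bot, imaging
import cv2,numpy as np
s=bot.observe();print({k:np.round(v,3).tolist() for k,v in s.items()})
for n in("top","side"):
    cv2.imwrite(f"pics/{n}0.png",imaging.grab_frame(n)); m=imaging.camera_model(n)
    print(n,{k:np.round(v,4).tolist() for k,v in m.items()}, (-np.array(m['R']).T@np.array(m['t'])).round(3))
print(imaging.camera_model("wrist"))
E
```

```text
pics
{'clock': 0.0, 'joint_pos': [-1.288, 0.053, 1.402, -0.0, 1.689, -0.07], 'dq': [-0.002, -0.002, 0.002, 0.0, 0.0, 0.001], 'tau': [-0.0, -38.167, -36.019, -0.0, 0.006, 0.0], 'eef_pos': [0.181, -0.492, 0.23], 'eef_rot': [-3.091, -0.551, 0.0], 'ft_force': [-0.359, 0.543, 0.239], 'ft_torque': [-0.004, -0.018, -0.005], 'grasp_force': 0.0, 'width': 0.086}
top {'camera_matrix': [[461.4627, 0.0, 313.8178], [0.0, 461.4627, 239.9907], [0.0, 0.0, 1.0]], 'R': [[0.0201, -0.9994, -0.0295], [-0.9921, -0.0162, -0.1247], [0.1242, 0.0318, -0.9918]], 't': [-0.0052, 0.4688, 1.1805]} [ 0.319 -0.035  1.229]
side {'camera_matrix': [[600.425, 0.0, 311.7349], [0.0, 600.425, 243.658], [0.0, 0.0, 1.0]], 'R': [[0.9814, -0.192, 0.0087], [-0.1086, -0.5916, -0.7989], [0.1585, 0.7831, -0.6014]], 't': [-0.4706, 0.1476, 1.6878]} [ 0.21  -1.325  1.137]
{'camera_matrix': array([[381.29999639,   0.        , 323.64693572],
       [  0.        , 381.29999639, 239.43618977],
       [  0.        ,   0.        ,   1.        ]]), 'T_tool_cam': array([[ 8.26620804e-04, -9.47058362e-01, -3.21060393e-01,
         8.20519096e-02],
       [ 9.99998924e-01,  3.93673393e-04,  1.41340460e-03,
         7.15350917e-04],
       [-1.21218371e-03, -3.21061215e-01,  9.47057668e-01,
        -1.41626762e-01],
       [ 0.00000000e+00,  0.00000000e+00,  0.00000000e+00,
         1.00000000e+00]])}
```

View pics/top0.png

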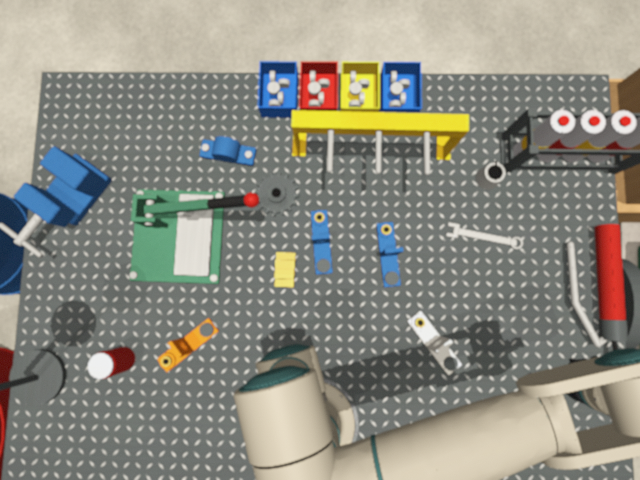

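View pics/side0.png

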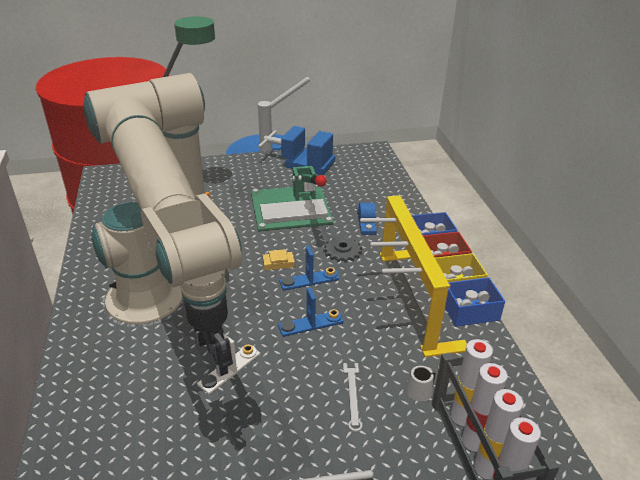

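The top view shows two blue brackets, with bushes near (320,217) and (386,229). The press is at (175,235) with its grip near (240,200), and the rack pegs are near x = 330, 379 and 428, rows 130–172. The side view agrees, and shows no third blue bracket.

```bash
cat > h.py <<'E'
from workcell import bot, imaging
import cv2,numpy as np
from scipy.spatial.transform import Rotation as Ro
def ray(n,uv,pose=None):
    m=imaging.camera_model(n);K=np.array(m['camera_matrix']);d=np.linalg.inv(K)@[uv[0],uv[1],1.]
    if n=="wrist":
        T=m['T_tool_cam'];p,R=pose;return p+R@T[:3,3],R@T[:3,:3]@d
    R=np.array(m['R']);t=np.array(m['t']);return -R.T@t,R.T@d
def onz(n,uv,z,pose=None):
    c,d=ray(n,uv,pose);return c+d*(z-c[2])/d[2]
def proj(n,X):
    m=imaging.camera_model(n);p=np.array(m['camera_matrix'])@(np.array(m['R'])@X+np.array(m['t']));return p[:2]/p[2]
def two(r1,r2):
    A=np.zeros((3,3));b=np.zeros(3);
    for c,d in(r1,r2):
        d=d/np.linalg.norm(d);P=np.eye(3)-np.outer(d,d);A+=P;b+=P@c
    return np.linalg.solve(A,b)
def blobs(img,lo,hi,amin=15):
    m=cv2.inRange(cv2.cvtColor(img,cv2.COLOR_BGR2HSV),lo,hi)
    n,l,s,c=cv2.connectedComponentsWithStats(m);return m,[(s[i],c[i],l==i) for i in range(1,n) if s[i][4]>=amin]
E
python3 - <<'E'
from h import *
im=cv2.imread('pics/top0.png')
R=lambda a:np.round(a,4).tolist()
for nm,lo,hi in(("blue",(100,120,60),(125,255,255)),("brass",(15,90,90),(32,255,255)),("green",(65,80,40),(90,255,255)),("bed",(0,0,190),(179,40,255)),("red",(0,150,80),(6,255,255))):
    m,b=blobs(im,lo,hi)
    for s,c,l in b:
        if not(120<c[0]<480 and 90<c[1]<330):continue
        z={"blue":.01,"brass":.026,"green":.012,"bed":.03,"red":.21}[nm]
        if nm=="brass" and s[4]>300:z=.22
        ct=cv2.findContours(l.astype(np.uint8),0,2)[0][0]
        w=np.array([onz("top",p,z)[:2] for p in ct[:,0].astype(float)],np.float32)*1000
        r=cv2.minAreaRect(w) if len(w)>4 else None
        print(nm,s.tolist(),c.round(1),onz("top",c,z).round(4)[:2],None if r is None else np.round(np.hstack([r[0],r[1],r[2]]),1))
cv2.imwrite('pics/crop1.png',cv2.resize(im[90:300,120:480],None,fx=2.2,fy=2.2,interpolation=cv2.INTER_CUBIC))
E
```

```text
blue [200, 137, 56, 28, 933] [227.5 150.8] [0.7141 0.2459] [717.9 245.  150.9  65.3  81.3]
blue [311, 210, 20, 55, 676] [320.7 238.7] [ 0.475  -0.0142] [480.3 -13.1 142.9  45.    5.8]
blue [377, 223, 26, 64, 729] [387.6 252.8] [ 0.4402 -0.1918] [ 438.6 -201.   168.6   60.3    6.7]
blue [388, 222, 5, 6, 16] [390.5 223.6] [ 0.5185 -0.1994] [ 518.1 -200.1   16.9    7.6   44.9]
blue [326, 267, 6, 6, 18] [329.6 270.4] [ 0.3911 -0.0392] [390.1 -39.7   9.3  18.7  46. ]
blue [316, 268, 6, 6, 18] [317.6 271.6] [ 0.3874 -0.0077] [386.9  -6.8  18.7   9.3  46.1]
blue [396, 280, 5, 6, 15] [398.  283.2] [ 0.3608 -0.2188] [ 361.1 -219.6    6.7   15.3   53.5]
brass [291, 61, 179, 100, 6483] [375.1 116.4] [ 0.7302 -0.1365] [ 747.2 -146.3  403.3  229.8   89.1]
brass [315, 214, 8, 8, 43] [318.8 217.4] [ 0.5296 -0.0086] [529.4  -7.7  18.8  18.5   0.9]
brass [382, 226, 8, 8, 48] [385.6 229.4] [ 0.5003 -0.1844] [ 5.001e+02 -1.842e+02  1.870e+01  1.830e+01  1.000e-01]
brass [274, 252, 22, 36, 706] [284.5 269.2] [0.3794 0.0603] [379.3  60.5  45.   77.2  88.7]
brass [416, 319, 8, 8, 46] [419.3 322.3] [ 0.261
[... 1455 characters left out ...]
 7, 5, 27] [218.4 195. ] [0.5856 0.2606] [585.6 261.6  10.9  16.2   0.8]
bed [179, 194, 34, 7, 170] [193.1 196.7] [0.58   0.3285] [579.3 322.   16.4  88.8   0.8]
bed [147, 200, 5, 5, 17] [148.8 202.1] [0.5638 0.4471] [564.6 447.4   9.9  11.2  47.5]
bed [174, 218, 37, 58, 1913] [192.2 246.6] [0.4459 0.3237] [447.5 324.   89.5 152.4  89.1]
bed [130, 272, 6, 6, 30] [132.6 274.6] [0.3693 0.4774] [369.6 477.7  13.1  13.6   1.1]
bed [210, 275, 7, 7, 41] [213.  277.8] [0.3651 0.2646] [364.5 264.6  15.6  16.    1.1]
bed [407, 311, 32, 33, 451] [423.2 328.2] [ 0.2474 -0.2792] [ 253.  -275.9   83.8   51.1   30.4]
red [243, 193, 16, 14, 173] [250.6 199.6] [0.536  0.1423] [536.1 142.6  30.   34.3   0.8]
```

View pics/crop1.png

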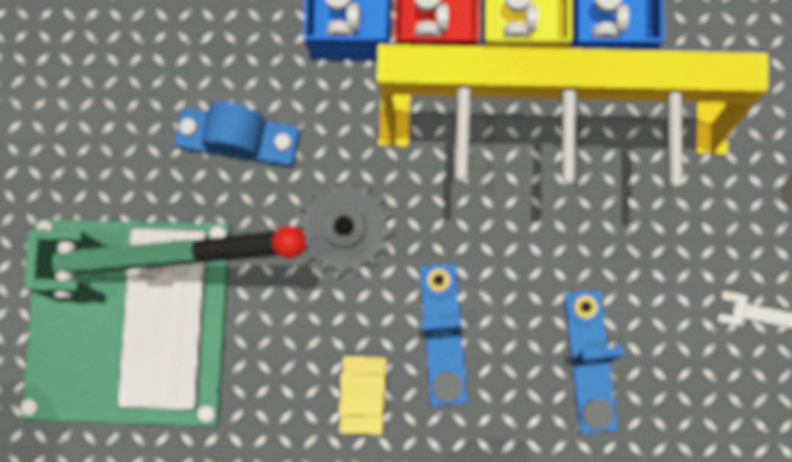

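Picture: press with lever along world −y, both brackets with bush ends away from the robot, and pegs pointing towards the robot. Next I compute the targets.

```bash
python3 - <<'E'
from h import *
im=cv2.imread('pics/top0.png')
# gray discs + bush rings
for b,d in(((318.9,217.3),(323.2,265.7)),((385.9,229.3),(391.8,278.3))):
    B=onz("top",b,.026);D=onz("top",d,.018);v=(B-D)[:2];L=np.linalg.norm(v);u=v/L
    print("bracket",B[:2].round(4),D[:2].round(4),"L",L.round(4),"yaw",np.degrees(np.arctan2(u[1],u[0])).round(1),"origin",(B[:2]-.064*u).round(4),((B+D)[:2]/2).round(4))
m,b=blobs(im,(0,0,190),(179,40,255))
for s,c,l in b:
    if 320<c[0]<440 and 140<c[1]<160 and s[4]>100:
        ys,xs=np.nonzero(l);k=np.polyfit(ys,xs,1)
        r0,r1=ys.min(),ys.max();T=onz("top",(np.polyval(k,r1-1),r1-1),.2095);Q=onz("top",(np.polyval(k,r0),r0),.2005)
        print("peg tip",T.round(4),"root side",Q.round(4),"yaw",np.degrees(np.arctan2(*(Q-T)[[1,0]])).round(1))
m,_=blobs(im,(22,120,120),(32,255,255)); m[:108]=0;m[137:]=0
# rail top face only: brighter rows
ct=max(cv2.findContours(m,0,2)[0],key=cv2.contourArea)[:,0]
for c0 in(300,340,380,420,460):
    col=np.nonzero(m[:,c0])[0];v=cv2.cvtColor(im,cv2.COLOR_BGR2HSV)[col.min():col.max()+1,c0,2]
    print(c0,col.min(),col.max(),v.tolist(),onz("top",(c0,col.min()),.22)[:2].round(4))
print(onz("top",(ct[:,0].min(),115),.22)[:2],onz("top",(ct[:,0].max(),118),.22)[:2])
E
```

```text
bracket [ 0.5299 -0.0088] [ 0.4026 -0.0223] L 0.128 yaw 6.1 origin [ 0.4663 -0.0155] [ 0.4662 -0.0155]
bracket [ 0.5006 -0.1852] [ 0.3729 -0.2016] L 0.1287 yaw 7.3 origin [ 0.4371 -0.1934] [ 0.4368 -0.1934]
peg tip [ 0.6092 -0.0342  0.2095] root side [ 0.7045 -0.0359  0.2005] yaw -1.0
peg tip [ 0.6081 -0.1436  0.2095] root side [ 0.7007 -0.1464  0.2005] yaw -1.7
peg tip [ 0.6048 -0.2559  0.2095] root side [ 0.6993 -0.2554  0.2005] yaw 0.3
300 110 136 [190, 226, 239, 240, 240, 239, 240, 239, 240, 240, 239, 239, 240, 240, 240, 239, 228, 198, 157, 135, 134, 139, 173, 214, 235, 240, 238] [0.7441 0.0349]
340 108 132 [123, 110, 143, 195, 227, 239, 240, 239, 239, 239, 239, 239, 240, 240, 240, 239, 240, 240, 237, 223, 190, 149, 134, 135, 134] [ 0.7496 -0.0565]
380 112 129 [208, 236, 240, 240, 240, 239, 239, 240, 239, 239, 240, 240, 240, 240, 240, 238, 220, 182] [ 0.7408 -0.1474]
420 113 134 [210, 235, 241, 240, 239, 239, 239, 239, 238, 239, 239, 240, 239, 239, 240, 237, 221, 186, 147, 130, 133, 132] [ 0.7391 -0.2378]
460 114 136 [213, 236, 240, 240, 239, 239, 239, 239, 239, 239, 239, 238, 239, 239, 239, 237, 220, 184, 140, 128, 130, 131, 131] [ 0.7374 -0.3277]
[0.73202845 0.05521168] [ 0.72815304 -0.34537346]
```

```bash
python3 -m pendant '[{"linear":[0,0,-0.1],"rotation":[0,0,-0.105]},{"linear":[0,0,-0.1],"rotation":[0,0,-0.105]},{"linear":[0,0,-0.1],"rotation":[0,0,-0.105]},{"linear":[0,0,-0.1],"rotation":[0,0,-0.105]},{"linear":[0,0,-0.1],"rotation":[0,0,-0.105]},{"linear":[0,0,-0.1],"rotation":[0,0,-0.105]},{"linear":[0,0,-0.1],"rotation":[0,0,-0.105]},{"linear":[0,0,-0.1],"rotation":[0,0,-0.108]},{"linear":[0,0,0],"rotation":[0,0,0]},{"linear":[0,0,0],"rotation":[0,0,0]}]' 1 60
cat >> h.py <<'E'
def go(x,y,z,yaw=None):
    "remaining move in row units; yaw = heading (deg) of tool y"
    s=bot.observe();p=np.array(s['eef_pos']);R=Ro.from_rotvec(s['eef_rot']).as_matrix()
    cur=np.degrees(np.arctan2(R[1,1],R[0,1]))
    print("t",round(s['clock'],2),"p",p.round(4),"yaw",cur.round(2),"F",np.round(s['ft_force'],1),"w",round(s['width'],4))
    print("lin units now-axes",(R.T@(np.array([x,y,z])-p)/.06).round(3),"rotz",None if yaw is None else round(-(yaw-cur)/90,4),"tilt",np.degrees(np.arccos(-R[2,2])).round(2))
E
python3 -c "
from h import *
go(.466,-.0155,.20,6.1)"
```

```text
clock: 1.35
eef_pos: [0.1814, -0.4926, 0.2788]
eef_rot: [-2.104, -2.332, -0.001]
ft_force: [0.5, 0.3, -0.4]
width: 0.0853
grasp_force: 0.0
t 1.35 p [ 0.1814 -0.4926  0.2788] yaw 5.9 F [ 0.5  0.3 -0.4] w 0.0853
lin units now-axes [7.42  5.535 1.317] rotz -0.0022 tilt 0.04
```

```bash
python3 -m pendant '[{"linear":[0.742,0.553,0.05],"rotation":[0,0,0]},{"linear":[0.742,0.553,0.05],"rotation":[0,0,0]},{"linear":[0.742,0.553,0.05],"rotation":[0,0,0]},{"linear":[0.742,0.553,0.05],"rotation":[0,0,0]},{"linear":[0.742,0.553,0.05],"rotation":[0,0,0]},{"linear":[0.742,0.553,0.05],"rotation":[0,0,0]},{"linear":[0.742,0.553,0.05],"rotation":[0,0,0]},{"linear":[0.742,0.553,0.05],"rotation":[0,0,0]},{"linear":[0.742,0.553,0.05],"rotation":[0,0,0]},{"linear":[0.742,0.553,0.05],"rotation":[0,0,0]}]'
python3 -c "
from h import *
go(.466,-.0155,.20,6.1)
cv2.imwrite('pics/w1.png',imaging.grab_frame('wrist'))
go(.466,-.0155,.20,6.1)"
```

```text
clock: 2.6
eef_pos: [0.4647, -0.013, 0.2489]
eef_rot: [2.103, 2.333, -0.0]
ft_force: [1.0, -1.4, 0.1]
width: 0.0853
grasp_force: 0.0
t 2.6 p [ 0.4647 -0.013   0.2489] yaw 5.94 F [ 1.  -1.4  0.1] w 0.0853
lin units now-axes [-0.043  0.017  0.815] rotz -0.0018 tilt 0.01
t 2.65 p [ 0.4663 -0.0082  0.2479] yaw 6.2 F [-2.5  4.5 -1.5] w 0.0856
lin units now-axes [-0.123 -0.018  0.798] rotz 0.0011 tilt 0.18
```

View pics/w1.png

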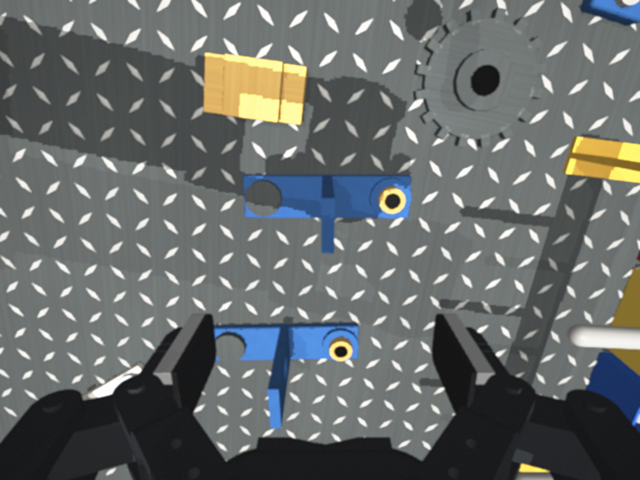

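The wrist view shows bracket A's web centred below the tool at about (328,225), with its bush at (392,200) and bracket B further off at the bottom. That matches the estimates, so I descend.

```bash
python3 -m pendant '[{"linear":[-0.05,0,0.4],"rotation":[0,0,0]},{"linear":[0,0,0.4],"rotation":[0,0,0]},{"linear":[0,0,0.4],"rotation":[0,0,0]},{"linear":[0,0,0.4],"rotation":[0,0,0]},{"linear":[0,0,0.3],"rotation":[0,0,0]},{"linear":[0,0,0],"rotation":[0,0,0]},{"linear":[0,0,0],"rotation":[0,0,0]},{"linear":[0,0,0],"rotation":[0,0,0]},{"linear":[0,0,0],"rotation":[0,0,0]},{"linear":[0,0,0],"rotation":[0,0,0]}]'
python3 -c "
from h import *
s=bot.observe();pose=(np.array(s['eef_pos']),Ro.from_rotvec(s['eef_rot']).as_matrix())
im=imaging.grab_frame('wrist');m,b=blobs(im,(15,90,90),(32,255,255),60)
for st,c,l in b: print(st,c.round(1),onz('wrist',c,.026,pose).round(4))
go(.466,-.0155,.083,6.1)"
```

```text
clock: 3.9
eef_pos: [0.4646, -0.0178, 0.1356]
eef_rot: [2.1, 2.336, 0.0]
ft_force: [-0.4, -0.5, 1.0]
width: 0.0854
grasp_force: 0.0
[  149    15   152   109 13480] [222.8  68.3] [0.3926 0.0805 0.026 ]
[401 211  38  37 749] [418.8 228.2] [ 0.5291 -0.0064  0.026 ]
[332 408  30  32 601] [345.8 422.5] [ 0.5003 -0.1794  0.026 ]
t 3.95 p [ 0.4646 -0.0178  0.1355] yaw 6.08 F [-0.5  0.7 -0.6] w 0.0855
lin units now-axes [0.036 0.028 0.875] rotz -0.0003 tilt 0.02
```

```bash
python3 -m pendant '[{"linear":[0.05,0.03,0.2],"rotation":[0,0,0]},{"linear":[0,0,0.35],"rotation":[0,0,0]},{"linear":[0,0,0.32],"rotation":[0,0,0]},{"linear":[0,0,0],"rotation":[0,0,0]},{"linear":[0,0,0],"rotation":[0,0,0]},{"linear":[0,0,0],"rotation":[0,0,0]},{"linear":[0,0,0],"rotation":[0,0,0]},{"linear":[0,0,0],"rotation":[0,0,0]},{"linear":[0,0,0],"rotation":[0,0,0]},{"linear":[0,0,0],"rotation":[0,0,0]}]'
python3 -m pendant '[{"linear":[0,0,0],"rotation":[0,0,0]},{"linear":[0,0,0],"rotation":[0,0,0]},{"linear":[0,0,0],"rotation":[0,0,0]},{"linear":[0,0,0],"rotation":[0,0,0]},{"linear":[0,0,0],"rotation":[0,0,0]},{"linear":[0,0,0],"rotation":[0,0,0]},{"linear":[0,0,0],"rotation":[0,0,0]},{"linear":[0,0,0],"rotation":[0,0,0]},{"linear":[0,0,0],"rotation":[0,0,0]},{"linear":[0,0,0],"rotation":[0,0,0]}]' 0 70
python3 -c "
from h import *
go(.466,-.0145,.2,6.1)"
```

```text
clock: 5.2
eef_pos: [0.466, -0.0147, 0.0831]
eef_rot: [2.1, 2.336, -0.0]
ft_force: [-0.5, 0.6, -0.5]
width: 0.0853
grasp_force: 0.0
clock: 6.45
eef_pos: [0.4662, -0.0147, 0.0834]
eef_rot: [2.1, 2.336, 0.001]
ft_force: [0.3, -0.9, 5.0]
width: 0.0092
grasp_force: 69.4
t 6.45 p [ 0.4662 -0.0147  0.0834] yaw 6.08 F [ 0.3 -0.9  5. ] w 0.0092
lin units now-axes [ 0.003 -0.002 -1.944] rotz -0.0002 tilt 0.04
```

```bash
python3 -m pendant '[{"linear":[0,0,-0.6],"rotation":[0,0,0]},{"linear":[0,0,-0.6],"rotation":[0,0,0.038]},{"linear":[0,0,-0.6],"rotation":[0,0,0.038]},{"linear":[0.8,-0.36,0],"rotation":[0,0,0]},{"linear":[0.8,-0.36,0],"rotation":[0,0,0]},{"linear":[0.8,-0.36,0],"rotation":[0,0,0]},{"linear":[0.8,-0.36,0],"rotation":[0,0,0]},{"linear":[0.8,-0.36,0],"rotation":[0,0,0]},{"linear":[0.8,-0.36,0],"rotation":[0,0,0]},{"linear":[0.8,-0.36,0],"rotation":[0,0,0]}]'
python3 -m pendant '[{"linear":[0,0,0.2],"rotation":[0,0,0]},{"linear":[0,0,0.2],"rotation":[0,0,0]},{"linear":[0,0,0.2],"rotation":[0,0,0]},{"linear":[0,0,0.2],"rotation":[0,0,0]},{"linear":[0,0,0],"rotation":[0,0,0]},{"linear":[0,0,0],"rotation":[0,0,0]},{"linear":[0,0,0],"rotation":[0,0,0]},{"linear":[0,0,0],"rotation":[0,0,0]},{"linear":[0,0,0],"rotation":[0,0,0]},{"linear":[0,0,0],"rotation":[0,0,0]}]'
python3 -c "
from h import *
im=imaging.grab_frame('side');cv2.imwrite('pics/s1.png',im[100:340,180:500].repeat(2,0).repeat(2,1))
go(.4675,.3235,.1334,-.8)"
```

```text
clock: 7.7
eef_pos: [0.3176, 0.3242, 0.1894]
eef_rot: [2.236, 2.207, -0.005]
ft_force: [1.0, 0.4, -3.2]
width: 0.0088
grasp_force: 69.1
clock: 8.95
eef_pos: [0.3192, 0.3234, 0.1431]
eef_rot: [2.236, 2.207, 0.0]
ft_force: [-0.0, -0.7, -3.1]
width: 0.0086
grasp_force: 69.1
t 9.0 p [0.3192 0.3233 0.1431] yaw -0.75 F [-0.1  0.  -3.3] w 0.0086
lin units now-axes [0.035 2.471 0.161] rotz 0.0005 tilt 0.01
```

View pics/s1.png

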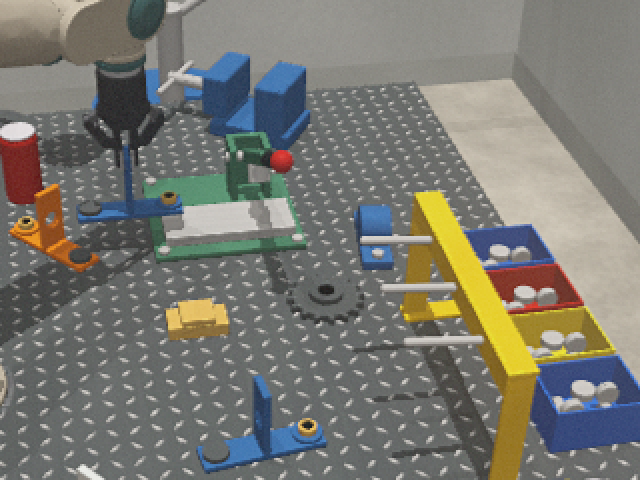

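The side view shows bracket A held level at the bed's near end, with bracket B undisturbed and no third bracket visible. I slide A in.

```bash
python3 -m pendant '[{"linear":[0.03,0,0.22],"rotation":[0,0,0]},{"linear":[0,0.4,0],"rotation":[0,0,0]},{"linear":[0,0.4,0],"rotation":[0,0,0]},{"linear":[0,0.4,0],"rotation":[0,0,0]},{"linear":[0,0.4,0],"rotation":[0,0,0]},{"linear":[0,0.4,0],"rotation":[0,0,0]},{"linear":[0,0.3,0],"rotation":[0,0,0]},{"linear":[0,0.17,0],"rotation":[0,0,0]},{"linear":[0,0,0],"rotation":[0,0,0]},{"linear":[0,0,0],"rotation":[0,0,0]}]'
python3 -c "
from h import *
go(.4675,.3235,.1134,-.8)"
```

```text
clock: 10.25
eef_pos: [0.4668, 0.3233, 0.1296]
eef_rot: [-2.235, -2.207, 0.001]
ft_force: [0.5, 1.0, -3.6]
width: 0.0092
grasp_force: 69.2
t 10.25 p [0.4668 0.3233 0.1296] yaw -0.74 F [ 0.5  1.  -3.6] w 0.0092
lin units now-axes [0.004 0.011 0.269] rotz 0.0007 tilt 0.04
```

```bash
python3 -m pendant '[{"linear":[0,0.01,0.07],"rotation":[0,0,0]},{"linear":[0,0,0.07],"rotation":[0,0,0]},{"linear":[0,0,0.07],"rotation":[0,0,0]},{"linear":[0,0,0.05],"rotation":[0,0,0]},{"linear":[0,0,0],"rotation":[0,0,0]},{"linear":[0,0,0],"rotation":[0,0,0]},{"linear":[0,0,0],"rotation":[0,0,0]},{"linear":[0,0,0],"rotation":[0,0,0]},{"linear":[0,0,0],"rotation":[0,0,0]},{"linear":[0,0,0],"rotation":[0,0,0]}]'

```

```text
clock: 11.5
eef_pos: [0.468, 0.3232, 0.1143]
eef_rot: [2.236, 2.207, -0.0]
ft_force: [-0.3, -0.9, -3.4]
width: 0.0089
grasp_force: 69.2
```

```bash
python3 -m pendant '[{"linear":[0,0,0.02],"rotation":[0,0,0]},{"linear":[0,0,0.01],"rotation":[0,0,0]},{"linear":[0,0,0],"rotation":[0,0,0]},{"linear":[0,0,0],"rotation":[0,0,0]},{"linear":[0,0,0],"rotation":[0,0,0]},{"linear":[0,0,0],"rotation":[0,0,0]},{"linear":[0,0,0],"rotation":[0,0,0]},{"linear":[0,0,0],"rotation":[0,0,0]},{"linear":[0,0,0],"rotation":[0,0,0]},{"linear":[0,0,0],"rotation":[0,0,0]}]'
python3 -m pendant '[{"linear":[0,0,0],"rotation":[0,0,0]},{"linear":[0,0,0],"rotation":[0,0,0]},{"linear":[0,0,0],"rotation":[0,0,0]},{"linear":[0,0,0],"rotation":[0,0,0]},{"linear":[0,0,-0.2],"rotation":[0,0,0]},{"linear":[0,0,-0.4],"rotation":[0,0,0]},{"linear":[0,0,-0.6],"rotation":[0,0,0]},{"linear":[0,0,-0.8],"rotation":[0,0,0]},{"linear":[0,0,0],"rotation":[0,0,0]},{"linear":[0,0,0],"rotation":[0,0,0]}]' 0.35
python3 -c "
from h import *
cv2.imwrite('pics/w2.png',imaging.grab_frame('wrist'))
go(.529,.19,.27,-.8)"
```

```text
clock: 12.75
eef_pos: [0.4681, 0.3233, 0.1135]
eef_rot: [2.236, 2.207, 0.001]
ft_force: [-4.2, -1.8, 5.2]
width: 0.0089
grasp_force: 70.5
clock: 14.0
eef_pos: [0.4679, 0.3231, 0.2325]
eef_rot: [2.236, 2.207, 0.0]
ft_force: [-0.3, 0.6, -1.2]
width: 0.0298
grasp_force: 0.0
t 14.05 p [0.4677 0.323  0.2315] yaw -0.75 F [-0.5 -0.2 -0.8] w 0.0301
lin units now-axes [-2.203  1.05  -0.641] rotz 0.0005 tilt 0.1
```

View pics/w2.png

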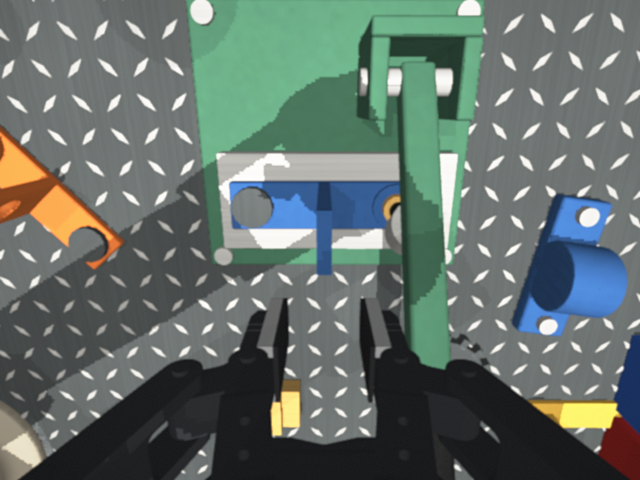

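Bracket A stands on the bed with its bush just under the ram foot: bush about (393,205), ram edge about (388,225). I check the alignment numerically.

```bash
python3 - <<'E'
from h import *
s=bot.observe();P=(np.array(s['eef_pos']),Ro.from_rotvec(s['eef_rot']).as_matrix())
for n,uv,z in(("bed NL",(217,153),.03),("bed NR",(224,248),.03),("bed far L",(458,153),.03),("bed far R",(452,248),.03),("foot ll",(232,183),.04),("foot lr",(230,228),.04),("disc",(251,206),.048),("bush left edge",(383,205),.056),("ram left edge",(388,226),.098),("lever L hinge",(399,70),.105),("lever R hinge",(436,70),.105)):
    print(n,onz("wrist",uv,z,P).round(4))
E
```

```text
bed NL [0.3737 0.3695 0.03  ]
bed NR [0.3712 0.2803 0.03  ]
bed far L [0.5863 0.3669 0.03  ]
bed far R [0.5896 0.2777 0.03  ]
foot ll [0.387  0.3446 0.04  ]
foot lr [0.3814 0.3033 0.04  ]
disc [0.4038 0.3256 0.048 ]
bush left edge [0.5179 0.3271 0.056 ]
ram left edge [0.5158 0.3211 0.098 ]
lever L hinge [0.5172 0.4283 0.105 ]
lever R hinge [0.5411 0.428  0.105 ]
```

Bush and ram agree within 2 mm. Next: fingers shut, over the grip.

```bash
python3 -m pendant '[{"linear":[0,0,-0.6],"rotation":[0,0,0]},{"linear":[0,0,-0.5],"rotation":[0,0,0]},{"linear":[-0.55,0.26,0],"rotation":[0,0,0]},{"linear":[-0.55,0.26,0],"rotation":[0,0,0]},{"linear":[-0.55,0.26,0],"rotation":[0,0,0]},{"linear":[-0.55,0.26,0],"rotation":[0,0,0]},{"linear":[0,0,0],"rotation":[0,0,0]},{"linear":[0,0,0.2],"rotation":[0,0,0]},{"linear":[0,0,0.2],"rotation":[0,0,0]},{"linear":[0,0,0],"rotation":[0,0,0]}]' 0 70
python3 -c "
from h import *
go(.5295,.192,.245,-.8)
cv2.imwrite('pics/s2.png',imaging.grab_frame('side')[100:300,200:440].repeat(2,0).repeat(2,1))"
```

```text
clock: 15.3
eef_pos: [0.5278, 0.191, 0.2723]
eef_rot: [-2.233, -2.207, 0.005]
ft_force: [-1.2, 0.4, -0.4]
width: 0.0002
grasp_force: 0.0
t 15.3 p [0.5278 0.191  0.2723] yaw -0.69 F [-1.2  0.4 -0.4] w 0.0002
lin units now-axes [0.018 0.03  0.456] rotz 0.0013 tilt 0.2
```

View pics/s2.png

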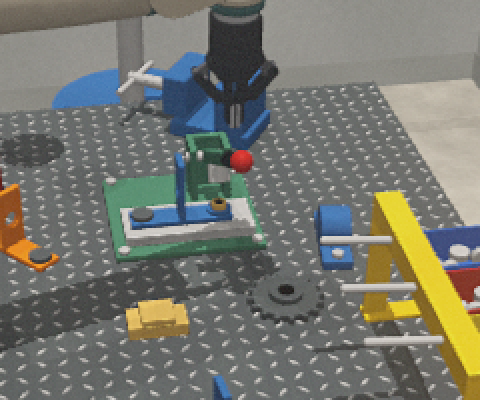

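```bash
python3 -m pendant '[{"linear":[0.02,0.03,0.4],"rotation":[0,0,0]},{"linear":[0,0,0.1],"rotation":[0,0,0]},{"linear":[-0.04,0,0.17],"rotation":[0,0,0]},{"linear":[-0.04,0,0.17],"rotation":[0,0,0]},{"linear":[-0.04,0,0.17],"rotation":[0,0,0]},{"linear":[-0.04,0,0.17],"rotation":[0,0,0]},{"linear":[-0.04,0,0.17],"rotation":[0,0,0]},{"linear":[-0.04,0,0.17],"rotation":[0,0,0]},{"linear":[-0.04,0,0.17],"rotation":[0,0,0]},{"linear":[-0.04,0,0.17],"rotation":[0,0,0]}]'
python3 -c "
from h import *
go(.5285,.163,.098,-.8)"
```

```text
clock: 16.6
eef_pos: [0.5303, 0.1719, 0.1624]
eef_rot: [2.236, 2.206, -0.0]
ft_force: [0.4, -2.2, 5.1]
width: 0.0001
grasp_force: 2.4
t 16.6 p [0.5303 0.1719 0.1624] yaw -0.77 F [ 0.4 -2.2  5.1] w 0.0001
lin units now-axes [-0.148 -0.029  1.073] rotz 0.0003 tilt 0.03
```

```bash
python3 -m pendant '[{"linear":[-0.03,0,0.15],"rotation":[0,0,0]},{"linear":[-0.03,0,0.15],"rotation":[0,0,0]},{"linear":[-0.03,0,0.15],"rotation":[0,0,0]},{"linear":[-0.02,0,0.15],"rotation":[0,0,0]},{"linear":[-0.02,0,0.15],"rotation":[0,0,0]},{"linear":[-0.01,0,0.12],"rotation":[0,0,0]},{"linear":[0,0,0.1],"rotation":[0,0,0]},{"linear":[0,0,0.05],"rotation":[0,0,0]},{"linear":[0,0,0],"rotation":[0,0,0]},{"linear":[0,0,0],"rotation":[0,0,0]}]'
python3 -c "
from h import *
go(.5285,.163,.098,-.8)"
```

```text
clock: 17.85
eef_pos: [0.5302, 0.1625, 0.1023]
eef_rot: [2.236, 2.204, -0.002]
ft_force: [-2.6, -7.4, 10.7]
width: -0.0001
grasp_force: 5.4
t 17.85 p [0.5302 0.1625 0.1023] yaw -0.81 F [-2.6 -7.4 10.7] w -0.0001
lin units now-axes [ 0.008 -0.029  0.071] rotz -0.0001 tilt 0.15
```

```bash
python3 -m pendant '[{"linear":[0,0,0.03],"rotation":[0,0,0]},{"linear":[0,0,0.03],"rotation":[0,0,0]},{"linear":[0,0,0.03],"rotation":[0,0,0]},{"linear":[0,0,0.03],"rotation":[0,0,0]},{"linear":[0,0,0],"rotation":[0,0,0]},{"linear":[0,0,0],"rotation":[0,0,0]},{"linear":[0,0,0],"rotation":[0,0,0]},{"linear":[0,0,0],"rotation":[0,0,0]},{"linear":[0,0,0],"rotation":[0,0,0]},{"linear":[0,0,0],"rotation":[0,0,0]}]'
python3 -c "
from h import *
go(.5285,.163,.098,-.8)
cv2.imwrite('pics/s3.png',imaging.grab_frame('side')[100:300,200:440].repeat(2,0).repeat(2,1))"
```

```text
clock: 19.1
eef_pos: [0.5305, 0.1625, 0.0986]
eef_rot: [2.235, 2.204, -0.001]
ft_force: [-14.3, -10.4, 31.2]
width: 0.0001
grasp_force: 15.4
t 19.1 p [0.5305 0.1625 0.0986] yaw -0.8 F [-14.3 -10.4  31.2] w 0.0001
lin units now-axes [ 0.008 -0.034  0.011] rotz -0.0 tilt 0.18
```

Force jumped to 31 N at the stop height. Lifting back along the arc.

```bash
python3 -m pendant '[{"linear":[0.01,0,-0.2],"rotation":[0,0,0]},{"linear":[0.05,0,-0.3],"rotation":[0,0,0]},{"linear":[0.05,0,-0.3],"rotation":[0,0,0]},{"linear":[0.05,0,-0.3],"rotation":[0,0,0]},{"linear":[0.05,0,-0.3],"rotation":[0,0,0]},{"linear":[0.05,0,-0.3],"rotation":[0,0,0]},{"linear":[0.05,0,-0.3],"rotation":[0,0,0]},{"linear":[0.05,0,-0.4],"rotation":[0,0,0]},{"linear":[0,0,-0.5],"rotation":[0,0,0]},{"linear":[0,0,-0.3],"rotation":[0,0,0]}]'
python3 -m pendant '[{"linear":[0.55,-0.26,0],"rotation":[0,0,0]},{"linear":[0.55,-0.26,0],"rotation":[0,0,0]},{"linear":[0.55,-0.26,0],"rotation":[0,0,0]},{"linear":[0.55,-0.26,0],"rotation":[0,0,0]},{"linear":[0,0,0],"rotation":[0,0,0]},{"linear":[0,0,0],"rotation":[0,0,0]},{"linear":[0,0,0],"rotation":[0,0,0]},{"linear":[0,0,0],"rotation":[0,0,0]},{"linear":[0,0,0],"rotation":[0,0,0]},{"linear":[0,0,0],"rotation":[0,0,0]}]' 0.35
python3 -c "
from h import *
go(.468,.3233,.1145,-.8)
a=imaging.grab_frame('wrist')[100:340,180:500];b=imaging.grab_frame('side')[140:260,240:400]
cv2.imwrite('pics/m1.png',np.hstack([a,cv2.resize(b,None,fx=2,fy=2,interpolation=2)]))"
```

```text
clock: 20.4
eef_pos: [0.5306, 0.1852, 0.288]
eef_rot: [2.236, 2.205, 0.0]
ft_force: [0.5, -0.8, 0.4]
width: -0.0001
grasp_force: 0.0
clock: 21.65
eef_pos: [0.4698, 0.3182, 0.2865]
eef_rot: [2.236, 2.206, -0.0]
ft_force: [-0.1, 0.2, 0.6]
width: 0.0302
grasp_force: 0.0
t 21.65 p [0.4698 0.3182 0.2865] yaw -0.77 F [-0.1  0.2  0.6] w 0.0302
lin units now-axes [ 0.085 -0.032  2.866] rotz 0.0003 tilt 0.01
```

View pics/m1.png

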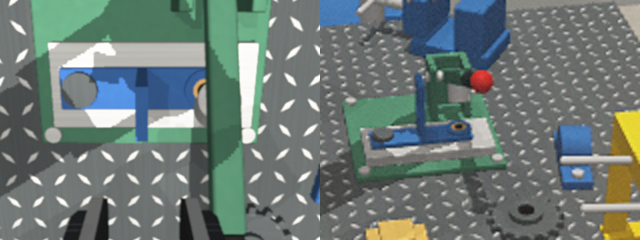

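The picture shows the bush now flush in the boss (side part, about (458,127)), the lever back up, and the bracket in place. Re-gripping.

```bash
python3 -m pendant '[{"linear":[0.085,-0.03,0.4],"rotation":[0,0,0]},{"linear":[0,0,0.6],"rotation":[0,0,0]},{"linear":[0,0,0.6],"rotation":[0,0,0]},{"linear":[0,0,0.6],"rotation":[0,0,0]},{"linear":[0,0,0.4],"rotation":[0,0,0]},{"linear":[0,0,0.26],"rotation":[0,0,0]},{"linear":[0,0,0],"rotation":[0,0,0]},{"linear":[0,0,0],"rotation":[0,0,0]},{"linear":[0,0,0],"rotation":[0,0,0]},{"linear":[0,0,0],"rotation":[0,0,0]}]'
python3 -m pendant '[{"linear":[0,0,0],"rotation":[0,0,0]},{"linear":[0,0,0],"rotation":[0,0,0]},{"linear":[0,0,0],"rotation":[0,0,0]},{"linear":[0,0,0],"rotation":[0,0,0]},{"linear":[0,0,0],"rotation":[0,0,0]},{"linear":[0,0,0],"rotation":[0,0,0]},{"linear":[0,0,0],"rotation":[0,0,0]},{"linear":[0,0,-0.1],"rotation":[0,0,0]},{"linear":[0,0,-0.1],"rotation":[0,0,0]},{"linear":[0,0,0],"rotation":[0,0,0]}]' 0 70
python3 -c "
from h import *
go(.32,.3235,.126,-.8)"
```

```text
clock: 23.0
eef_pos: [0.4683, 0.3236, 0.1156]
eef_rot: [2.236, 2.206, 0.002]
ft_force: [-0.7, 0.3, 0.2]
width: 0.0302
grasp_force: 0.0
clock: 24.25
eef_pos: [0.4682, 0.3235, 0.1271]
eef_rot: [2.236, 2.207, 0.0]
ft_force: [-0.1, 0.3, -4.8]
width: 0.0086
grasp_force: 69.1
t 24.25 p [0.4682 0.3235 0.1271] yaw -0.76 F [-0.1  0.3 -4.8] w 0.0086
lin units now-axes [-0.032 -2.469  0.017] rotz 0.0005 tilt 0.02
```

```bash
python3 -m pendant '[{"linear":[0,-0.3,0],"rotation":[0,0,0]},{"linear":[0,-0.5,0],"rotation":[0,0,0]},{"linear":[0,-0.6,0],"rotation":[0,0,0]},{"linear":[0,-0.6,0],"rotation":[0,0,0]},{"linear":[0,-0.4,0],"rotation":[0,0,0]},{"linear":[0,-0.07,-0.36],"rotation":[0,0,0]},{"linear":[0,0,-0.36],"rotation":[0,0,0]},{"linear":[0,0,-0.36],"rotation":[0,0,0]},{"linear":[0,0,-0.36],"rotation":[0,0,0]},{"linear":[0,0,-0.36],"rotation":[0,0,0]}]'
python3 -m pendant '[{"linear":[-0.4,0,0],"rotation":[0,0,0]},{"linear":[-0.8,0,0],"rotation":[0,0,0]},{"linear":[-0.9,0,0],"rotation":[0,0,0]},{"linear":[-0.9,0.1,0],"rotation":[0,0,0]},{"linear":[-0.9,0.2,0],"rotation":[0,0,0]},{"linear":[-0.9,0.3,0],"rotation":[0,0,0]},{"linear":[-0.8,0.5,0],"rotation":[0,0,0]},{"linear":[-0.3,0.6,0],"rotation":[0,0,0]},{"linear":[0,0.6,0],"rotation":[0,0,0]},{"linear":[0,0,0],"rotation":[0,0,0]}]'
python3 -c "
from h import *
go(.57,-.035,.233,-.9)"
```

```text
clock: 25.5
eef_pos: [0.3197, 0.3253, 0.2353]
eef_rot: [2.236, 2.207, -0.001]
ft_force: [0.7, -0.3, -4.2]
width: 0.0084
grasp_force: 69.2
clock: 26.75
eef_pos: [0.4541, -0.0308, 0.2335]
eef_rot: [-2.235, -2.204, 0.002]
ft_force: [-0.6, 0.9, -3.0]
width: 0.0088
grasp_force: 69.5
t 26.75 p [ 0.4541 -0.0308  0.2335] yaw -0.8 F [-0.6  0.9 -3. ] w 0.0088
lin units now-axes [-0.044  1.932  0.004] rotz 0.0011 tilt 0.15
```

```bash
python3 -m pendant '[{"linear":[-0.05,0.4,0],"rotation":[0,0,0]},{"linear":[0,0.4,0],"rotation":[0,0,0]},{"linear":[0,0.4,0],"rotation":[0,0,0]},{"linear":[0,0.4,0],"rotation":[0,0,0]},{"linear":[0,0.3,0],"rotation":[0,0,0]},{"linear":[0,0,0],"rotation":[0,0,0]},{"linear":[0,0,0],"rotation":[0,0,0]},{"linear":[0,0,0],"rotation":[0,0,0]},{"linear":[0,0,0],"rotation":[0,0,0]},{"linear":[0,0,0],"rotation":[0,0,0]}]'
python3 -c "
from h import *
go(.57,-.035,.233,-.9)
a=imaging.grab_frame('wrist')[60:480,150:550];b=imaging.grab_frame('side')[150:360,300:500]
cv2.imwrite('pics/w3.png',np.hstack([a,cv2.resize(b,None,fx=2,fy=2,interpolation=2)]))
m,bl=blobs(imaging.grab_frame('side'),(0,0,170),(179,45,255),80)
for s,c,l in bl:
  if 340<c[0]<440 and 200<c[1]<290:print(s,c.round(1))
for x in((.609,-.0345,.2095),(.6535,-.035,.205),(.608,-.1445,.2095)):print(proj('side',np.array(x)).round(1))
"
```

```text
clock: 28.0
eef_pos: [0.5669, -0.0349, 0.2351]
eef_rot: [2.236, 2.207, 0.0]
ft_force: [0.1, -0.4, -3.6]
width: 0.0087
grasp_force: 69.7
t 28.0 p [ 0.5669 -0.0349  0.2351] yaw -0.76 F [ 0.1 -0.4 -3.6] w 0.0087
lin units now-axes [-0.002  0.051  0.034] rotz 0.0016 tilt 0.01
[371 241  37   4  98] [388.  242.7]
[382 266  40   6 127] [401.  269.3]
[361.6 219.5]
[377.3 219.3]
[372.2 243.5]
```

View pics/w3.png

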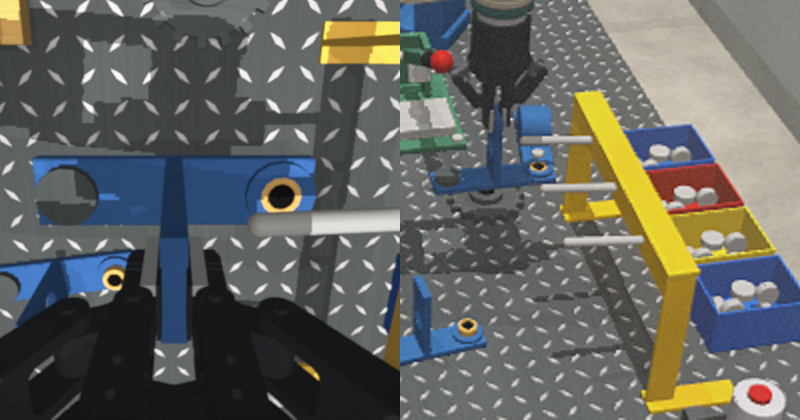

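Peg tip is at about (398,282) in the wrist image, roughly 3 mm to +y of the tool. I correct 2 mm and slide on.

```bash
python3 -m pendant '[{"linear":[0.035,0.1,0],"rotation":[0,0,0]},{"linear":[0,0.2,0],"rotation":[0,0,0]},{"linear":[0,0.2,0],"rotation":[0,0,0]},{"linear":[0,0.2,0],"rotation":[0,0,0]},{"linear":[0,0.2,0.02],"rotation":[0,0,0]},{"linear":[0,0.2,0.02],"rotation":[0,0,0]},{"linear":[0,0.2,0.02],"rotation":[0,0,0]},{"linear":[0,0.16,0],"rotation":[0,0,0]},{"linear":[0,0,0],"rotation":[0,0,0]},{"linear":[0,0,0],"rotation":[0,0,0]}]'
python3 -c "
from h import *
go(.655,-.033,.224,-.9)"
```

```text
clock: 29.4
eef_pos: [0.6546, -0.0338, 0.2311]
eef_rot: [-2.236, -2.207, 0.0]
ft_force: [-0.7, -0.5, -3.3]
width: 0.0087
grasp_force: 69.7
t 29.4 p [ 0.6546 -0.0338  0.2311] yaw -0.75 F [-0.7 -0.5 -3.3] w 0.0087
lin units now-axes [0.014 0.006 0.118] rotz 0.0016 tilt 0.02
```

```bash
python3 -m pendant '[{"linear":[0,0,0.02],"rotation":[0,0,0]},{"linear":[0,0,0.02],"rotation":[0,0,0]},{"linear":[0,0,0.02],"rotation":[0,0,0]},{"linear":[0,0,0.02],"rotation":[0,0,0]},{"linear":[0,0,0.02],"rotation":[0,0,0]},{"linear":[0,0,0],"rotation":[0,0,0]},{"linear":[0,0,0],"rotation":[0,0,0]},{"linear":[0,0,0],"rotation":[0,0,0]},{"linear":[0,0,0],"rotation":[0,0,0]},{"linear":[0,0,0],"rotation":[0,0,0]}]'
```

```text
clock: 30.65
eef_pos: [0.6547, -0.0339, 0.2253]
eef_rot: [2.236, 2.207, -0.0]
ft_force: [-0.7, -0.1, -4.2]
width: 0.0088
grasp_force: 69.7
```

```bash
python3 -m pendant '[{"linear":[0,0,0.015],"rotation":[0,0,0]},{"linear":[0,0,0.015],"rotation":[0,0,0]},{"linear":[0,0,0.01],"rotation":[0,0,0]},{"linear":[0,0,0],"rotation":[0,0,0]},{"linear":[0,0,0],"rotation":[0,0,0]},{"linear":[0,0,0],"rotation":[0,0,0]},{"linear":[0,0,0],"rotation":[0,0,0]},{"linear":[0,0,0],"rotation":[0,0,0]},{"linear":[0,0,0],"rotation":[0,0,0]},{"linear":[0,0,0],"rotation":[0,0,0]}]'
```

```text
clock: 31.9
eef_pos: [0.6549, -0.0339, 0.2241]
eef_rot: [2.235, 2.206, 0.001]
ft_force: [-2.8, 0.3, 5.8]
width: 0.0088
grasp_force: 71.1
```

The eye rests on the peg. Release slightly, then raise straight up.

```bash
python3 -m pendant '[{"linear":[0,0,-0.015],"rotation":[0,0,0]},{"linear":[0,0,0],"rotation":[0,0,0]},{"linear":[0,0,0],"rotation":[0,0,0]},{"linear":[0,0,0],"rotation":[0,0,0]},{"linear":[0,0,0],"rotation":[0,0,0]},{"linear":[0,0,-0.1],"rotation":[0,0,0]},{"linear":[0,0,-0.2],"rotation":[0,0,0]},{"linear":[0,0,-0.4],"rotation":[0,0,0]},{"linear":[0,0,-0.5],"rotation":[0,0,0]},{"linear":[0,0,-0.2],"rotation":[0,0,0]}]' 0.3
python3 -m pendant '[{"linear":[0,-0.7,0],"rotation":[0,0,0]},{"linear":[0,-0.7,0],"rotation":[0,0,0]},{"linear":[0,-0.7,0],"rotation":[0,0,0]},{"linear":[0,-0.7,0],"rotation":[0,0,0]},{"linear":[0,-0.7,0],"rotation":[0,0,0]},{"linear":[0,0,0],"rotation":[0,0,0]},{"linear":[0,0,0],"rotation":[0,0,0]},{"linear":[0,0,0],"rotation":[0,0,0]},{"linear":[0,0,0],"rotation":[0,0,0]},{"linear":[0,0,0],"rotation":[0,0,0]}]' 1
python3 -c "
from h import *
t=imaging.grab_frame('top');s=imaging.grab_frame('side');cv2.imwrite('pics/t2.png',t)
cv2.imwrite('pics/m2.png',np.hstack([cv2.resize(t[80:300,230:470],(400,367)),cv2.resize(s[140:360,260:500],(400,367))]))
go(.437,-.193,.25,7.3)
w=imaging.grab_frame('wrist');s=bot.observe()
P=(np.array(s['eef_pos']),Ro.from_rotvec(s['eef_rot']).as_matrix())
m,b=blobs(w,(15,90,90),(32,255,255),60)
for st,c,l in b: print(st,c.round(1),onz('wrist',c,.026,P).round(4))
m,b=blobs(t,(15,90,90),(32,255,255),20)
for st,c,l in b:
  if st[4]<200:print('top',st,c.round(1),onz('top',c,.026).round(4))
"
```

```text
clock: 33.15
eef_pos: [0.6551, -0.0339, 0.3112]
eef_rot: [2.233, 2.204, 0.005]
ft_force: [0.6, 0.1, 0.4]
width: 0.0255
grasp_force: 0.0
clock: 34.4
eef_pos: [0.445, -0.0311, 0.3075]
eef_rot: [-2.236, -2.207, 0.001]
ft_force: [0.4, -0.5, 0.2]
width: 0.0854
grasp_force: 0.0
t 34.5 p [ 0.4449 -0.0311  0.3077] yaw -0.75 F [-0.3 -0.7 -0.1] w 0.0853
lin units now-axes [-2.699 -0.096  0.961] rotz -0.0895 tilt 0.02
[ 226   53   90   56 4629] [271.1  80.6] [0.3921 0.0796 0.026 ]
[ 554   88   86   37 2996] [598.  105.8] [0.7332 0.051  0.026 ]
[613 268  27  27 381] [626.8 280.6] [ 0.8124 -0.1509  0.026 ]
[361 297  20  20 237] [369.9 305.9] [ 0.5005 -0.1816  0.026 ]
[632 339   8  24 102] [636.8 354. ] [ 0.8511 -0.2565  0.026 ]
[618 380  22  52 733] [631.3 402.1] [ 0.8631 -0.3343  0.026 ]
[531 385  60  16 549] [558.4 390.7] [ 0.7596 -0.314   0.026 ]
top [521 137   6  12  54] [523.7 142.8] [ 0.7392 -0.5505  0.026 ]
top [575 140  30  10 139] [587.9 146. ] [ 0.7321 -0.718   0.026 ]
top [539 146  10   3  22] [543.1 147.1] [ 0.7279 -0.6009  0.026 ]
top [382 226   8   8  49] [385.5 229.3] [ 0.5005 -0.1841  0.026 ]
top [289 252   7  22 107] [292.2 263.1] [0.4073 0.0587 0.026 ]
top [416 319   8   8  44] [419.3 322.3] [ 0.2619 -0.2703  0.026 ]
```

View pics/m2.png

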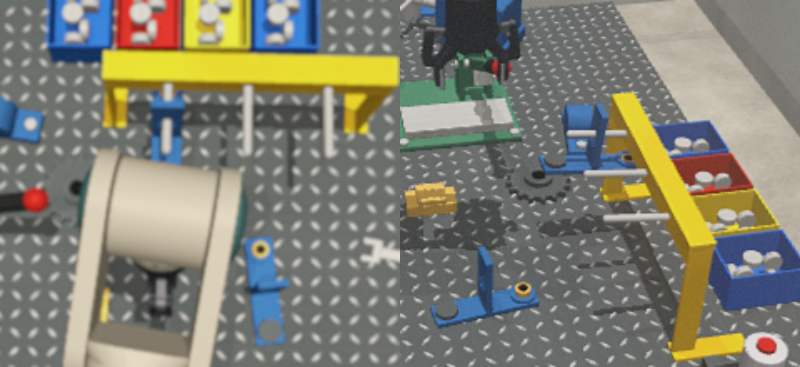

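A hangs on the left peg. B has not moved (bush at top pixel (385,229)). Going to B.

```bash
python3 -m pendant '[{"linear":[-0.45,-0.016,0.1],"rotation":[0,0,0]},{"linear":[-0.45,-0.016,0.2],"rotation":[0,0,0]},{"linear":[-0.45,-0.016,0.2],"rotation":[0,0,0]},{"linear":[-0.45,-0.016,0.2],"rotation":[0,0,0]},{"linear":[-0.45,-0.016,0.2],"rotation":[0,0,0]},{"linear":[-0.425,-0.016,0.2],"rotation":[0,0,0]},{"linear":[0,0,0.5],"rotation":[0,0,-0.045]},{"linear":[0,0,0.5],"rotation":[0,0,-0.0445]},{"linear":[0,0,0.4],"rotation":[0,0,0]},{"linear":[0,0,0],"rotation":[0,0,0]}]' 1
python3 -c "
from h import *
go(.437,-.1915,.083,7.3)
t=imaging.grab_frame('top');m,b=blobs(t,(100,120,60),(125,255,255),60)
for st,c,l in b: print(st,c.round(0))
s=bot.observe();P=(np.array(s['eef_pos']),Ro.from_rotvec(s['eef_rot']).as_matrix())
m,b=blobs(imaging.grab_frame('wrist'),(15,90,90),(32,255,255),60)
for st,c,l in b: print(st,c.round(1),onz('wrist',c,.026,P).round(4))
"
```

```text
clock: 35.8
eef_pos: [0.4359, -0.1911, 0.156]
eef_rot: [-2.073, -2.355, 0.002]
ft_force: [-0.5, -0.4, 0.7]
width: 0.0856
grasp_force: 0.0
t 35.8 p [ 0.4359 -0.1911  0.156 ] yaw 7.29 F [-0.5 -0.4  0.7] w 0.0856
lin units now-axes [-0.012  0.021  1.217] rotz -0.0001 tilt 0.23
[ 258   62   40   55 1517] [277.  89.]
[ 381   63   41   48 1391] [403.  86.]
[320 135  21  60 644] [329. 162.]
[200 137  56  29 940] [228. 151.]
[   0  147  110   86 4772] [ 57. 192.]
[   0  230   23   64 1151] [  9. 265.]
[381 245  20  33 341] [389. 262.]
[393 209  34  34 636] [408.7 225.1] [ 0.4993 -0.1832  0.026 ]
[ 80 276  36  31 634] [ 98.6 289.9] [ 0.2661 -0.2674  0.026 ]
[ 578  384   62   44 1047] [619.8 400.5] [ 0.7165 -0.3181  0.026 ]
```

```bash
python3 -m pendant '[{"linear":[0,0,0.3],"rotation":[0,0,0]},{"linear":[0,0,0.4],"rotation":[0,0,0]},{"linear":[0,0,0.3],"rotation":[0,0,0]},{"linear":[0,0,0.2],"rotation":[0,0,0]},{"linear":[0,0,0],"rotation":[0,0,0]},{"linear":[0,0,0],"rotation":[0,0,0]},{"linear":[0,0,0],"rotation":[0,0,0]},{"linear":[0,0,0],"rotation":[0,0,0]},{"linear":[0,0,0],"rotation":[0,0,0]},{"linear":[0,0,0],"rotation":[0,0,0]}]'
python3 -m pendant '[{"linear":[0,0,0],"rotation":[0,0,0]},{"linear":[0,0,0],"rotation":[0,0,0]},{"linear":[0,0,0],"rotation":[0,0,0]},{"linear":[0,0,0],"rotation":[0,0,0]},{"linear":[0,0,0],"rotation":[0,0,0]},{"linear":[0,0,0],"rotation":[0,0,0]},{"linear":[0,0,0],"rotation":[0,0,0]},{"linear":[0,0,0],"rotation":[0,0,0]},{"linear":[0,0,0],"rotation":[0,0,0]},{"linear":[0,0,0],"rotation":[0,0,0]}]' 0 70
python3 -c "
from h import *
go(.32,.3235,.2,-.8)"
```

```text
clock: 37.15
eef_pos: [0.4369, -0.1916, 0.0859]
eef_rot: [2.075, 2.358, -0.0]
ft_force: [0.3, -0.2, -0.2]
width: 0.0856
grasp_force: 0.0
clock: 38.4
eef_pos: [0.4371, -0.1916, 0.0859]
eef_rot: [2.075, 2.358, 0.0]
ft_force: [3.6, 0.1, 0.6]
width: 0.0087
grasp_force: 70.5
t 38.4 p [ 0.4371 -0.1916  0.0859] yaw 7.3 F [3.6 0.1 0.6] w 0.0087
lin units now-axes [ 8.763 -0.843 -1.905] rotz 0.09 tilt 0.04
```

```bash
python3 -m pendant '[{"linear":[0,0,-0.4],"rotation":[0,0,0]},{"linear":[0,0,-0.5],"rotation":[0,0,0]},{"linear":[0,0,-0.5],"rotation":[0,0,0.045]},{"linear":[0,0,-0.5],"rotation":[0,0,0.045]},{"linear":[0.4,-0.207,0],"rotation":[0,0,0]},{"linear":[0.8,-0.207,0],"rotation":[0,0,0]},{"linear":[0.9,-0.207,0],"rotation":[0,0,0]},{"linear":[0.9,-0.207,0],"rotation":[0,0,0]},{"linear":[0.9,-0.207,0],"rotation":[0,0,0]},{"linear":[0.9,-0.207,0],"rotation":[0,0,0]}]'
python3 -m pendant '[{"linear":[0.9,-0.207,0],"rotation":[0,0,0]},{"linear":[0.9,-0.207,0],"rotation":[0,0,0]},{"linear":[0.9,-0.207,0],"rotation":[0,0,0]},{"linear":[0.7,-0.2,0],"rotation":[0,0,0]},{"linear":[0.36,0,0.2],"rotation":[0,0,0]},{"linear":[0,0,0.3],"rotation":[0,0,0]},{"linear":[0,0,0.3],"rotation":[0,0,0]},{"linear":[0,0,0.3],"rotation":[0,0,0]},{"linear":[0,0,0],"rotation":[0,0,0]},{"linear":[0,0,0],"rotation":[0,0,0]}]'
python3 -c "
from h import *
go(.468,.3235,.131,-.8)"
```

```text
clock: 39.65
eef_pos: [0.3648, 0.0987, 0.1986]
eef_rot: [-2.237, -2.204, 0.004]
ft_force: [1.2, 0.3, -3.9]
width: 0.0089
grasp_force: 69.8
clock: 40.9
eef_pos: [0.3206, 0.3233, 0.1341]
eef_rot: [2.238, 2.205, 0.001]
ft_force: [0.2, -0.2, -3.8]
width: 0.009
grasp_force: 69.8
t 40.9 p [0.3206 0.3233 0.1341] yaw -0.85 F [ 0.2 -0.2 -3.8] w 0.009
lin units now-axes [0.04  2.456 0.053] rotz -0.0006 tilt 0.02
```

```bash
python3 -m pendant '[{"linear":[0.03,0,0.05],"rotation":[0,0,0]},{"linear":[0,0.4,0],"rotation":[0,0,0]},{"linear":[0,0.4,0],"rotation":[0,0,0]},{"linear":[0,0.4,0],"rotation":[0,0,0]},{"linear":[0,0.4,0],"rotation":[0,0,0]},{"linear":[0,0.4,0],"rotation":[0,0,0]},{"linear":[0,0.3,0],"rotation":[0,0,0]},{"linear":[0,0.16,0],"rotation":[0,0,0]},{"linear":[0,0,0],"rotation":[0,0,0]},{"linear":[0,0,0],"rotation":[0,0,0]}]'
python3 -m pendant '[{"linear":[0,0,0.07],"rotation":[0,0,0]},{"linear":[0,0,0.07],"rotation":[0,0,0]},{"linear":[0,0,0.07],"rotation":[0,0,0]},{"linear":[0,0,0.03],"rotation":[0,0,0]},{"linear":[0,0,0.01],"rotation":[0,0,0]},{"linear":[0,0,0],"rotation":[0,0,0]},{"linear":[0,0,0],"rotation":[0,0,0]},{"linear":[0,0,0],"rotation":[0,0,0]},{"linear":[0,0,0],"rotation":[0,0,0]},{"linear":[0,0,0],"rotation":[0,0,0]}]'
python3 -c "
from h import *
go(.468,.3235,.1155,-.8)"
```

```text
clock: 42.15
eef_pos: [0.4673, 0.3236, 0.1307]
eef_rot: [-2.236, -2.206, 0.001]
ft_force: [-0.8, -0.4, -4.5]
width: 0.0089
grasp_force: 69.8
clock: 43.4
eef_pos: [0.4679, 0.3235, 0.116]
eef_rot: [2.237, 2.206, 0.0]
ft_force: [-0.6, 0.1, -1.4]
width: 0.0087
grasp_force: 70.2
t 43.4 p [0.4679 0.3235 0.116 ] yaw -0.8 F [-0.6  0.1 -1.4] w 0.0087
lin units now-axes [-0.     0.001  0.008] rotz 0.0 tilt 0.02
```

Just touching down. Release, rise, and go over the grip.

```bash
python3 -m pendant '[{"linear":[0,0,0.01],"rotation":[0,0,0]},{"linear":[0,0,0],"rotation":[0,0,0]},{"linear":[0,0,0],"rotation":[0,0,0]},{"linear":[0,0,0],"rotation":[0,0,0]},{"linear":[0,0,0],"rotation":[0,0,0]},{"linear":[0,0,-0.2],"rotation":[0,0,0]},{"linear":[0,0,-0.5],"rotation":[0,0,0]},{"linear":[0,0,-0.8],"rotation":[0,0,0]},{"linear":[0,0,-0.8],"rotation":[0,0,0]},{"linear":[0,0,-0.8],"rotation":[0,0,0]}]' 0.35
python3 -m pendant '[{"linear":[0,0,0],"rotation":[0,0,0]},{"linear":[-0.55,0.25,0],"rotation":[0,0,0]},{"linear":[-0.55,0.25,0],"rotation":[0,0,0]},{"linear":[-0.55,0.25,0],"rotation":[0,0,0]},{"linear":[-0.55,0.25,0],"rotation":[0,0,0]},{"linear":[0,0,0.2],"rotation":[0,0,0]},{"linear":[0,0,0.2],"rotation":[0,0,0]},{"linear":[0,0,0.1],"rotation":[0,0,0]},{"linear":[0,0,0],"rotation":[0,0,0]},{"linear":[0,0,0],"rotation":[0,0,0]}]' 0 70
python3 -c "
from h import *
go(.5285,.192,.272,-.8)
w=imaging.grab_frame('side')[140:260,240:400];cv2.imwrite('pics/s4.png',cv2.resize(w,None,fx=3,fy=3,interpolation=2))"
```

```text
clock: 44.65
eef_pos: [0.4677, 0.3233, 0.3039]
eef_rot: [2.237, 2.206, 0.002]
ft_force: [0.9, 0.4, -0.8]
width: 0.0301
grasp_force: 0.0
clock: 45.9
eef_pos: [0.526, 0.1911, 0.2716]
eef_rot: [2.236, 2.206, 0.001]
ft_force: [0.4, 0.6, 0.1]
width: -0.0003
grasp_force: 0.0
t 45.9 p [0.526  0.1911 0.2716] yaw -0.76 F [0.4 0.6 0.1] w -0.0003
lin units now-axes [ 0.015  0.042 -0.006] rotz 0.0004 tilt 0.04
```

View pics/s4.png

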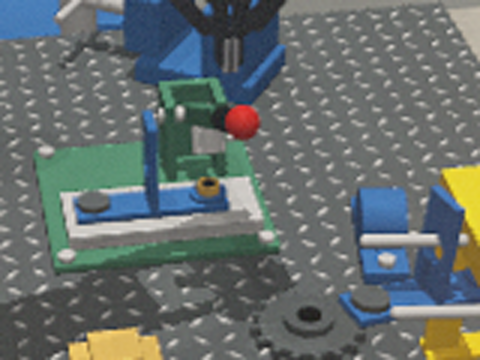

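Bracket B stands on the bed, its bush (207,185 in the crop) proud under the ram, as A's was. Pushing the lever down.

```bash
python3 -m pendant '[{"linear":[0.01,0.045,0.4],"rotation":[0,0,0]},{"linear":[0,0,0.1],"rotation":[0,0,0]},{"linear":[-0.04,0,0.17],"rotation":[0,0,0]},{"linear":[-0.04,0,0.17],"rotation":[0,0,0]},{"linear":[-0.04,0,0.17],"rotation":[0,0,0]},{"linear":[-0.04,0,0.17],"rotation":[0,0,0]},{"linear":[-0.04,0,0.17],"rotation":[0,0,0]},{"linear":[-0.04,0,0.17],"rotation":[0,0,0]},{"linear":[-0.04,0,0.17],"rotation":[0,0,0]},{"linear":[-0.04,0,0.17],"rotation":[0,0,0]}]'
python3 -m pendant '[{"linear":[-0.03,0,0.15],"rotation":[0,0,0]},{"linear":[-0.03,0,0.15],"rotation":[0,0,0]},{"linear":[-0.03,0,0.15],"rotation":[0,0,0]},{"linear":[-0.02,0,0.15],"rotation":[0,0,0]},{"linear":[-0.02,0,0.15],"rotation":[0,0,0]},{"linear":[-0.01,0,0.12],"rotation":[0,0,0]},{"linear":[0,0,0.1],"rotation":[0,0,0]},{"linear":[0,0,0.05],"rotation":[0,0,0]},{"linear":[0,0,0],"rotation":[0,0,0]},{"linear":[0,0,0],"rotation":[0,0,0]}]'
python3 -m pendant '[{"linear":[0,0,0.03],"rotation":[0,0,0]},{"linear":[0,0,0.03],"rotation":[0,0,0]},{"linear":[0,0,0.03],"rotation":[0,0,0]},{"linear":[0,0,0.02],"rotation":[0,0,0]},{"linear":[0,0,0],"rotation":[0,0,0]},{"linear":[0,0,0],"rotation":[0,0,0]},{"linear":[0,0,0],"rotation":[0,0,0]},{"linear":[0,0,0],"rotation":[0,0,0]},{"linear":[0,0,0],"rotation":[0,0,0]},{"linear":[0,0,0],"rotation":[0,0,0]}]'
```

```text
clock: 47.2
eef_pos: [0.5285, 0.1715, 0.159]
eef_rot: [2.237, 2.205, -0.0]
ft_force: [0.2, -1.4, 5.1]
width: 0.0
grasp_force: 2.4
clock: 48.45
eef_pos: [0.5285, 0.1624, 0.0991]
eef_rot: [2.236, 2.204, -0.002]
ft_force: [-3.0, -5.7, 11.5]
width: 0.0003
grasp_force: 5.6
clock: 49.7
eef_pos: [0.5289, 0.1624, 0.0985]
eef_rot: [2.235, 2.203, 0.001]
ft_force: [-22.1, -11.6, 45.3]
width: 0.0001
grasp_force: 23.0
```

At the stop. Lift and go back to bracket B.

```bash
python3 -m pendant '[{"linear":[0.01,0,-0.2],"rotation":[0,0,0]},{"linear":[0.05,0,-0.3],"rotation":[0,0,0]},{"linear":[0.05,0,-0.3],"rotation":[0,0,0]},{"linear":[0.05,0,-0.3],"rotation":[0,0,0]},{"linear":[0.05,0,-0.3],"rotation":[0,0,0]},{"linear":[0.05,0,-0.3],"rotation":[0,0,0]},{"linear":[0.05,0,-0.3],"rotation":[0,0,0]},{"linear":[0.05,0,-0.4],"rotation":[0,0,0]},{"linear":[0,0,-0.5],"rotation":[0,0,0]},{"linear":[0,0,-0.3],"rotation":[0,0,0]}]'
python3 -m pendant '[{"linear":[0.57,-0.25,0],"rotation":[0,0,0]},{"linear":[0.57,-0.25,0],"rotation":[0,0,0]},{"linear":[0.57,-0.25,0],"rotation":[0,0,0]},{"linear":[0.57,-0.25,0],"rotation":[0,0,0]},{"linear":[0,0,0],"rotation":[0,0,0]},{"linear":[0,0,0],"rotation":[0,0,0]},{"linear":[0,0,0],"rotation":[0,0,0]},{"linear":[0,0,0],"rotation":[0,0,0]},{"linear":[0,0,0],"rotation":[0,0,0]},{"linear":[0,0,0],"rotation":[0,0,0]}]' 0.35
python3 -c "
from h import *
go(.468,.3235,.116,-.8)
b=imaging.grab_frame('side')[140:260,240:400];cv2.imwrite('pics/s5.png',cv2.resize(b,None,fx=3,fy=3,interpolation=2))"
```

```text
clock: 50.95
eef_pos: [0.5288, 0.1849, 0.2853]
eef_rot: [2.237, 2.204, -0.0]
ft_force: [0.2, -0.0, -0.1]
width: -0.0001
grasp_force: 0.0
clock: 52.2
eef_pos: [0.4707, 0.3227, 0.2838]
eef_rot: [2.237, 2.205, -0.0]
ft_force: [-0.7, 0.3, -0.9]
width: 0.0302
grasp_force: 0.0
t 52.2 p [0.4707 0.3227 0.2838] yaw -0.82 F [-0.7  0.3 -0.9] w 0.0302
lin units now-axes [ 0.014 -0.045  2.796] rotz -0.0002 tilt 0.0
```

View pics/s5.png

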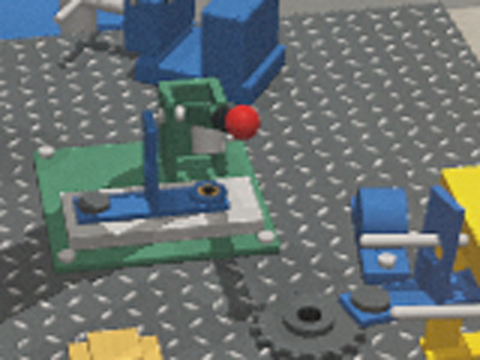

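B's bush is flush (208,191 in the crop) and the lever is up. Re-grip and take it out.

```bash
python3 -m pendant '[{"linear":[0.014,-0.045,0.4],"rotation":[0,0,0]},{"linear":[0,0,0.6],"rotation":[0,0,0]},{"linear":[0,0,0.6],"rotation":[0,0,0]},{"linear":[0,0,0.6],"rotation":[0,0,0]},{"linear":[0,0,0.4],"rotation":[0,0,0]},{"linear":[0,0,0.2],"rotation":[0,0,0]},{"linear":[0,0,0],"rotation":[0,0,0]},{"linear":[0,0,0],"rotation":[0,0,0]},{"linear":[0,0,0],"rotation":[0,0,0]},{"linear":[0,0,0],"rotation":[0,0,0]}]'
python3 -m pendant '[{"linear":[0,0,0],"rotation":[0,0,0]},{"linear":[0,0,0],"rotation":[0,0,0]},{"linear":[0,0,0],"rotation":[0,0,0]},{"linear":[0,0,0],"rotation":[0,0,0]},{"linear":[0,0,0],"rotation":[0,0,0]},{"linear":[0,0,0],"rotation":[0,0,0]},{"linear":[0,0,0],"rotation":[0,0,0]},{"linear":[0,0,-0.1],"rotation":[0,0,0]},{"linear":[0,0,-0.1],"rotation":[0,0,0]},{"linear":[0,0,0],"rotation":[0,0,0]}]' 0 70
python3 -m pendant '[{"linear":[0,-0.3,0],"rotation":[0,0,0]},{"linear":[0,-0.5,0],"rotation":[0,0,0]},{"linear":[0,-0.6,0],"rotation":[0,0,0]},{"linear":[0,-0.6,0],"rotation":[0,0,0]},{"linear":[0,-0.4,0],"rotation":[0,0,0]},{"linear":[0,-0.07,-0.36],"rotation":[0,0,0]},{"linear":[0,0,-0.36],"rotation":[0,0,0]},{"linear":[0,0,-0.36],"rotation":[0,0,0]},{"linear":[0,0,-0.36],"rotation":[0,0,0]},{"linear":[0,0,-0.36],"rotation":[0,0,0]}]'
python3 -c "
from h import *
go(.46,-.1445,.234,-.9)"
```

```text
clock: 53.5
eef_pos: [0.4682, 0.3238, 0.1164]
eef_rot: [2.237, 2.206, 0.002]
ft_force: [0.6, -0.6, 0.6]
width: 0.0299
grasp_force: 0.0
clock: 54.75
eef_pos: [0.4678, 0.3237, 0.1277]
eef_rot: [-2.237, -2.206, 0.0]
ft_force: [0.7, -0.1, -4.6]
width: 0.0088
grasp_force: 69.4
clock: 56.0
eef_pos: [0.3195, 0.3256, 0.236]
eef_rot: [2.237, 2.206, -0.001]
ft_force: [0.8, 0.6, -4.1]
width: 0.0089
grasp_force: 69.4
t 56.0 p [0.3195 0.3256 0.236 ] yaw -0.8 F [ 0.8  0.6 -4.1] w 0.0089
lin units now-axes [-7.801  2.451  0.037] rotz 0.0011 tilt 0.05
```

```bash
python3 -m pendant '[{"linear":[-0.4,0.05,0],"rotation":[0,0,0]},{"linear":[-0.85,0.1,0],"rotation":[0,0,0]},{"linear":[-0.9,0.15,0],"rotation":[0,0,0]},{"linear":[-0.9,0.2,0],"rotation":[0,0,0]},{"linear":[-0.9,0.2,0],"rotation":[0,0,0]},{"linear":[-0.9,0.3,0],"rotation":[0,0,0]},{"linear":[-0.9,0.35,0],"rotation":[0,0,0]},{"linear":[-0.9,0.35,0],"rotation":[0,0,0]},{"linear":[-0.8,0.35,0],"rotation":[0,0,0]},{"linear":[-0.35,0.4,0],"rotation":[0,0,0]}]'
python3 -m pendant '[{"linear":[0,0.3,0],"rotation":[0,0,0]},{"linear":[0,0.4,0],"rotation":[0,0,0]},{"linear":[0,0.4,0],"rotation":[0,0,0]},{"linear":[0,0.4,0],"rotation":[0,0,0]},{"linear":[0,0.3,0],"rotation":[0,0,0]},{"linear":[0,0,0],"rotation":[0,0,0]},{"linear":[0,0,0],"rotation":[0,0,0]},{"linear":[0,0,0],"rotation":[0,0,0]},{"linear":[0,0,0],"rotation":[0,0,0]},{"linear":[0,0,0],"rotation":[0,0,0]}]'
python3 -c "
from h import *
go(.57,-.1435,.236,-.9)
s=bot.observe();P=(np.array(s['eef_pos']),Ro.from_rotvec(s['eef_rot']).as_matrix())
w=imaging.grab_frame('wrist')
m,b=blobs(w,(0,0,130),(179,45,255),200)
for st,c,l in b:
  if c[0]>380:print(st,c.round(1))
cv2.imwrite('pics/w4.png',w)
for r in(276,280,284,288,292):print(r,onz('wrist',(402,r),.2095,P).round(4))"
```

```text
clock: 57.25
eef_pos: [0.4602, -0.1468, 0.2353]
eef_rot: [-2.24, -2.202, 0.001]
ft_force: [-0.3, 0.0, -4.1]
width: 0.0089
grasp_force: 69.4
clock: 58.5
eef_pos: [0.568, -0.1458, 0.236]
eef_rot: [2.237, 2.206, 0.0]
ft_force: [-0.9, 0.5, -5.2]
width: 0.0089
grasp_force: 69.4
t 58.5 p [ 0.568  -0.1458  0.236 ] yaw -0.81 F [-0.9  0.5 -5.2] w 0.0089
lin units now-axes [0.039 0.033 0.   ] rotz 0.001 tilt 0.02
[ 410    0  178   46 5736] [497.2  27.2]
[ 400  266  195   26 3621] [504.8 279.6]
276 [ 0.6056 -0.1403  0.2095]
280 [ 0.6057 -0.1424  0.2095]
284 [ 0.6058 -0.1446  0.2095]
288 [ 0.606  -0.1467  0.2095]
292 [ 0.6061 -0.1489  0.2095]
```

View pics/w4.png

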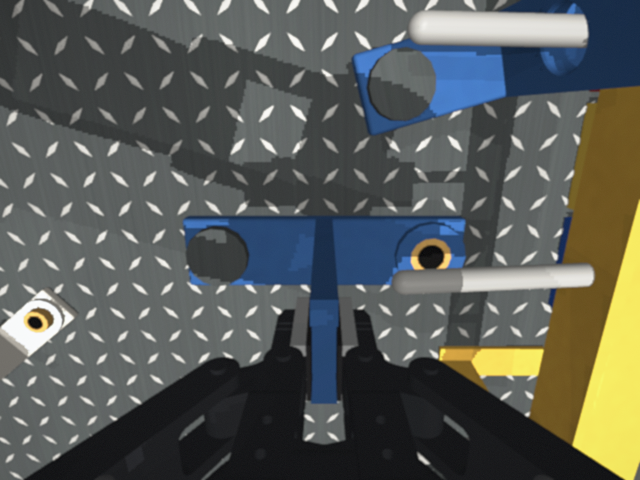

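The mid peg tip is at about (397,282) and A hangs on the left peg, turned slightly but with clear space between. I slide B on with a 2 mm +y correction.

```bash
python3 -m pendant '[{"linear":[0.03,0.1,0],"rotation":[0,0,0]},{"linear":[0,0.2,0],"rotation":[0,0,0]},{"linear":[0,0.2,0],"rotation":[0,0,0]},{"linear":[0,0.2,0],"rotation":[0,0,0]},{"linear":[0,0.2,0.02],"rotation":[0,0,0]},{"linear":[0,0.2,0.02],"rotation":[0,0,0]},{"linear":[0,0.2,0.02],"rotation":[0,0,0]},{"linear":[0,0.12,0],"rotation":[0,0,0]},{"linear":[0,0,0],"rotation":[0,0,0]},{"linear":[0,0,0],"rotation":[0,0,0]}]'
python3 -m pendant '[{"linear":[0,0,0.02],"rotation":[0,0,0]},{"linear":[0,0,0.02],"rotation":[0,0,0]},{"linear":[0,0,0.02],"rotation":[0,0,0]},{"linear":[0,0,0.02],"rotation":[0,0,0]},{"linear":[0,0,0.02],"rotation":[0,0,0]},{"linear":[0,0,0],"rotation":[0,0,0]},{"linear":[0,0,0],"rotation":[0,0,0]},{"linear":[0,0,0],"rotation":[0,0,0]},{"linear":[0,0,0],"rotation":[0,0,0]},{"linear":[0,0,0],"rotation":[0,0,0]}]'
```

```text
clock: 59.8
eef_pos: [0.6532, -0.1451, 0.2323]
eef_rot: [2.237, 2.206, -0.0]
ft_force: [0.1, -0.0, -5.1]
width: 0.0087
grasp_force: 69.4
clock: 61.05
eef_pos: [0.6534, -0.1451, 0.2262]
eef_rot: [2.237, 2.206, -0.0]
ft_force: [-0.5, 0.6, -4.4]
width: 0.009
grasp_force: 69.4
```

```bash
python3 -m pendant '[{"linear":[0,0,0.01],"rotation":[0,0,0]},{"linear":[0,0,0.01],"rotation":[0,0,0]},{"linear":[0,0,0.01],"rotation":[0,0,0]},{"linear":[0,0,0],"rotation":[0,0,0]},{"linear":[0,0,0],"rotation":[0,0,0]},{"linear":[0,0,0],"rotation":[0,0,0]},{"linear":[0,0,0],"rotation":[0,0,0]},{"linear":[0,0,0],"rotation":[0,0,0]},{"linear":[0,0,0],"rotation":[0,0,0]},{"linear":[0,0,0],"rotation":[0,0,0]}]'
```

```text
clock: 62.3
eef_pos: [0.6535, -0.1452, 0.225]
eef_rot: [2.236, 2.205, 0.001]
ft_force: [-2.7, 0.4, 5.5]
width: 0.0092
grasp_force: 70.9
```

Contact. Release, rise, back off and check.

```bash
python3 -m pendant '[{"linear":[0,0,-0.015],"rotation":[0,0,0]},{"linear":[0,0,0],"rotation":[0,0,0]},{"linear":[0,0,0],"rotation":[0,0,0]},{"linear":[0,0,0],"rotation":[0,0,0]},{"linear":[0,0,0],"rotation":[0,0,0]},{"linear":[0,0,-0.1],"rotation":[0,0,0]},{"linear":[0,0,-0.2],"rotation":[0,0,0]},{"linear":[0,0,-0.4],"rotation":[0,0,0]},{"linear":[0,0,-0.5],"rotation":[0,0,0]},{"linear":[0,0,-0.2],"rotation":[0,0,0]}]' 0.3
python3 -m pendant '[{"linear":[0,-0.7,0],"rotation":[0,0,0]},{"linear":[0,-0.8,0],"rotation":[0,0,0]},{"linear":[-0.4,-0.8,0],"rotation":[0,0,0]},{"linear":[-0.8,-0.6,0],"rotation":[0,0,0]},{"linear":[-0.9,-0.3,0],"rotation":[0,0,0]},{"linear":[-0.9,0,0],"rotation":[0,0,0]},{"linear":[-0.9,0,0],"rotation":[0,0,0]},{"linear":[-0.9,0,0],"rotation":[0,0,0]},{"linear":[0,0,0],"rotation":[0,0,0]},{"linear":[0,0,0],"rotation":[0,0,0]}]'
python3 -c "
from h import *
go(.4,-.4,.3)
t=imaging.grab_frame('top');s=imaging.grab_frame('side');cv2.imwrite('pics/t3.png',t)
cv2.imwrite('pics/m3.png',np.hstack([cv2.resize(t[80:360,120:480],(400,311)),cv2.resize(s[140:374,200:500],(400,311))]))
m,b=blobs(t,(100,120,60),(125,255,255),60)
for st,c,l in b: print(st,c.round(0))"
```

```text
clock: 63.55
eef_pos: [0.6537, -0.1452, 0.3127]
eef_rot: [2.234, 2.203, 0.004]
ft_force: [0.5, 0.1, 0.2]
width: 0.0259
grasp_force: 0.0
clock: 64.8
eef_pos: [0.4574, -0.4301, 0.3091]
eef_rot: [-2.237, -2.205, -0.0]
ft_force: [-0.3, 0.6, -0.7]
width: 0.0254
grasp_force: 0.0
t 64.8 p [ 0.4574 -0.4301  0.3091] yaw -0.8 F [-0.3  0.6 -0.7] w 0.0254
lin units now-axes [ 0.489 -0.964  0.152] rotz None tilt 0.04
[ 258   62   40   55 1518] [278.  89.]
[ 381   63   41   48 1393] [403.  86.]
[318 130  27  41 495] [331. 146.]
[200 137  56  28 938] [228. 151.]
[365 136  28  60 733] [375. 162.]
[   0  147  111   86 4777] [ 57. 193.]
[327 173  21  13  92] [337. 181.]
[   0  230   23   64 1152] [  9. 265.]
```

View pics/m3.png

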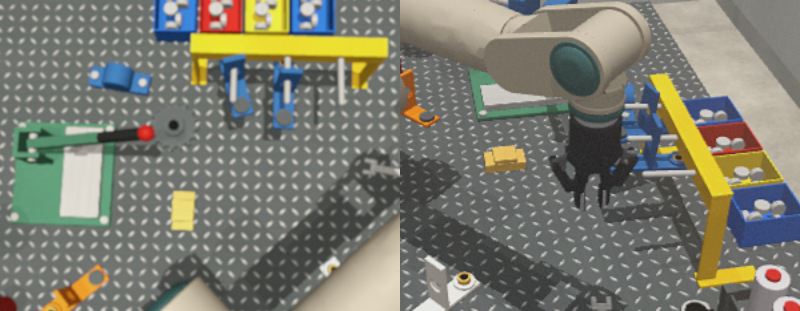

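```bash
for i in 1 2; do python3 -m pendant '[{"linear":[-0.3,0,0],"rotation":[0,0,0]},{"linear":[0,0,0],"rotation":[0,0,0]},{"linear":[0,0,0],"rotation":[0,0,0]},{"linear":[0,0,0],"rotation":[0,0,0]},{"linear":[0,0,0],"rotation":[0,0,0]},{"linear":[0,0,0],"rotation":[0,0,0]},{"linear":[0,0,0],"rotation":[0,0,0]},{"linear":[0,0,0],"rotation":[0,0,0]},{"linear":[0,0,0],"rotation":[0,0,0]},{"linear":[0,0,0],"rotation":[0,0,0]}]' | head -1
python3 -c "
from h import *
t=imaging.grab_frame('top');cv2.imwrite('pics/t4.png',cv2.resize(t[100:220,290:450],None,fx=5,fy=5,interpolation=2))
m,b=blobs(t,(100,120,60),(125,255,255),60)
for st,c,l in b:
  if 310<c[0]<440 and c[1]>120:print(st,c.round(1))"; done
```

```text
clock: 66.15
[318 130  27  41 494] [331.1 146.2]
[365 136  28  60 735] [375.2 161.5]
[327 173  21  13  92] [336.9 180.7]
clock: 67.45
[318 130  27  41 497] [331.1 146.3]
[365 136  28  60 729] [375.1 161.4]
[327 173  21  13  92] [336.7 180.8]
```

View pics/t4.png

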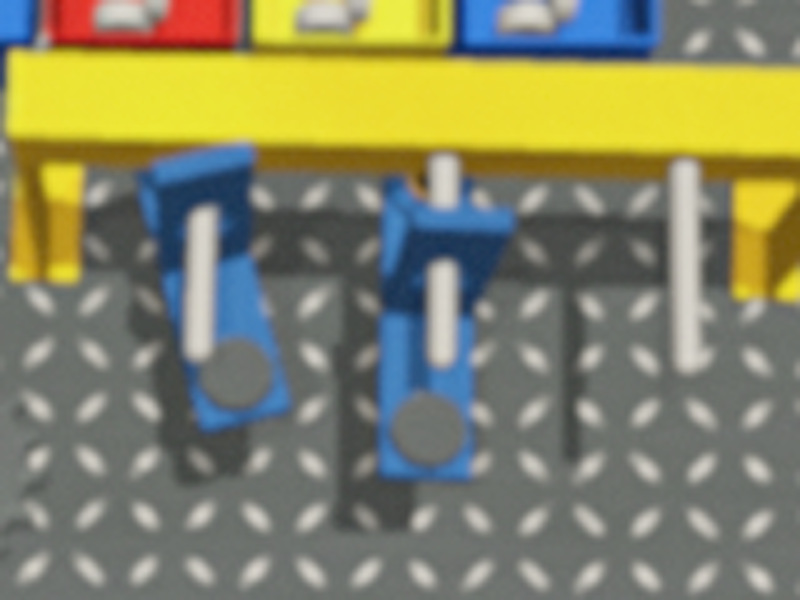

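Both brackets hang on their pegs: A on the left peg near its root, turned about 15° (probably by the nudge), and B straight on the mid peg. Neither moved over 2.5 s, so I hand in.

```bash
python3 -c "
from workcell import bot
print(bot.hand_in())"
```

```text
the job is handed in; nothing more can be done
None
```

I pressed both blue brackets' bushes flush and hung each bracket by its eye, one on the left peg (near its root, turned about 15°) and one on the mid peg; the lever is up, the other things were not touched, no third blue bracket was found, and the job was handed in at about 67 s.

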